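# Put the laundry shelf back in order

## Task

The things on the shelf above the washing machine have been put back on the wrong mats: set the spray bottle in the middle of the round cork mat, the clip-top glass canister in the middle of the square mat, and the peg bucket in the middle of the six-sided mat. The empty turntable can serve as the free spot meanwhile, but in the end the scraping brush belongs in the middle of it, bristles down. Stand everything upright, set it down gently without dropping it, and do not move or knock over the little measuring beaker and the stain-stick tube.

Things in the scene. Friction and masses are not known exactly. Their poses are not given: they have to be found in the camera images.
- bottle_mid (a point): Closed spray bottle: pale cylinder 44 mm diameter, 80 mm high, with a paper band; shoulder to 88 mm, then a white cap 26 mm diameter up to 112 mm. The point: on the axis half-way up (56 mm above the underside); z up. Grip the body 58 to 76 mm above its underside, or the cap. 0.16 kg. Starts on the square mat within 9 mm of its centre.
- canister_mid (a point): Clear glass canister with wire spring-clip latch, white tablets inside: 60 mm diameter, 78 mm high. The point: on the axis half-way up (39 mm above the underside); z up. The clip stands out to 43 mm from the axis on its +x side, the hinge to 36 mm on -x: close the fingers along its y axis, on bare glass 45 to 60 mm up. 0.30 kg. Starts on the six-sided mat within 9 mm of its centre.
- bucket_mid (a point): Ribbed steel bucket of wooden pegs: 60 mm diameter at the foot, 76 at the rim, 80 mm high (pegs to 90). Rigid upright bail with a round wooden grip, 14 mm diameter, 46 mm long along the bucket's y axis, centred 60 mm above this point: close the fingers along x. The point: on the axis, 68 mm above the underside (half-way up); z up. 0.30 kg. Starts on the round mat within 9 mm of its centre.
- brush_mid (a point): Scraping brush with a wooden back 40 mm wide, black bristles underneath and a rubber scraping edge 44 mm wide at its +x end: 113 mm long along its x axis, 42 mm high (bristles 22 mm, wooden back 20 mm). The point is half-way up (21 mm above its underside), in the middle. Lies bristles down on the bare shelf; z up. Grip across the wooden back, fingers closing along its y axis. About 0.13 kg.
- round_mat_top (a point): Round cork mat, 120 mm diameter, 6 mm thick, fixed. The point is the centre of its upper face. Home of the spray bottle.
- square_mat_top (a point): Square dark rubber mat, 112 x 112 mm, 6 mm thick, fixed. The point is the centre of its upper face. Home of the canister.
- hex_mat_top (a point): Six-sided dark wooden mat, 116 mm across flats, 6 mm thick, fixed. The point is the centre of its upper face. Home of the peg bucket.
- turntable_top (a point): Small white plastic turntable, disc of 150 mm diameter, flat top 24 mm above the shelf, base fixed; the disc turns stiffly about its centre. The point is the fixed centre of its upper face. Empty at the start; final home of the brush.
- beaker_mid (a point): Bystander: little open white measuring beaker, 42 mm diameter, 50 mm high, standing loose among the things. The point is on its axis half-way up (25 mm above its underside); z up.
- tube_mid (a point): Bystander: upright stain-stick tube, aluminium above a black cap foot, 34 mm diameter, 68 mm high, standing loose among the things. The point is on its axis half-way up (34 mm above its underside); z up.
Things that resemble listed ones, but are neither listed nor needed, are in the scene too. What is shaped like the part that bears hex_mat_top but red or turquoise is not meant.

How it is judged:
By the outcome, as a careful person would: the job done as asked, in the order asked, and still so for the second after the job is handed in, with the robot touching nothing.
It also fails if it takes over 131 s, if anything falls off the work surface, if the arm or the gripper's body presses on something with over 40 N, if the wrist force passes 120 N, or if a joint passes its speed limit or range.

## Robot

A 7-joint arm with a two-finger parallel gripper is mounted at the origin on the work surface. World frame = base frame: x ahead of the robot, y to its left, z up, the work surface at z = 0. Lengths are in m, angles in rad, forces in N, time in s.
With the tool pointing down it reaches from about 0.35 to 0.9 m from the base axis. Payload 19.9 kg.
Tool frame: the origin (TCP) lies on the centre line of the jaws, within the pads' length; the fingertips stand 8 mm ahead of it and the grasp point (between the pads) lies 11 mm behind it; z points along the fingers, x is the direction in which the jaws open and shut, and the axes are right-handed (so a half turn about z gives the same grasp; the last joint's range is limited). The gripper opens to 85 mm and grips with 20 to 120 N. Pads are 22 mm wide; open, the fingers measure 114 mm over their backs; the gripper's body (76 mm by 85 mm) begins 54 mm behind the grasp point. The pads swing forward as they close: fully open they stand 13 mm farther back than shut.
Start: joints at [1.133, 0.417, -0.01, 1.614, 0.005, 1.111, -0.053], TCP at [0.242, -0.576, 0.239] pointing down, gripper open.
Joint ranges: [-2.81, 2.81], [-0.39, 2.02], [-1.27, 1.25], [0.06, 2.57], [-1.19, 4.33], [0.19, 2], [-2.82, 2.82]. Speed limits (rad/s): [1.89, 1.89, 2.39, 2.39, 3.01, 3.01, 3.01].

## Interface

Orientations are given as [roll, pitch, yaw] about the fixed x, y, z axes, in that order (R = Rz(yaw) Ry(pitch) Rx(roll)).
In Python, from cell import arm, grab_frame, calibration, sign_off gives the robot as it stands. The module is installed in compiled form; this text tells all that it offers.
- The arm moves only by the tool drive_tool, never from a script. Its argument "motion" is one flat list of numbers, 5 for each row, row after row: the opening, from -1 (shut) to 1 (fully open), then the shift along the tool's x, y, z in mm, then the turn about the tool's z in degrees. In form: [claw, dx, dy, dz, twist, claw, dx, dy, dz, twist, ...]. A call has 1 to 20 rows; each row shifts and turns the commanded pose from where the row before left it, along the tool's axes as they then stand; what a row does not reach is not made up. A row lasts 1/10 s, in which the tool goes at most 50 mm and 8.59 degrees, less where a joint would pass 70% of its speed; a pose out of reach is approached as far as the arm can. A call with a gripper value outside its range is refused whole. The fingers move at their own pace and stop on an object; "squeeze" is the grip in N (left out, the last holds). Time passes only in rows, so rows that do not move let the fingers close. It gives the time, the measured TCP pose, the force and the opening at its end, in the units of the state.
- arm.get_obs(): the state, without advancing time (a new reading comes with each control period).
- grab_frame(name): name is "scene" or "top"; returns (picture, depth): 384x512x3 uint8, red, green, blue; 384x512 float32, m along the optical axis (not along the pixel's ray), 0 where there is no reading.
- calibration(name): a dict with "fovy" (degrees; the focal length in pixels is half the picture's height over the tangent of half this angle, whatever the lens; pixels are square), "cx", "cy" (the principal point, pixels), "k1" (the pictures are not rectified: a ray, as slopes to the right and down, at radius r is drawn at 1 + k1 r^2 times it, then the intrinsics apply), "rvec" (rotation vector, rad) and "tvec" (3), from world to camera coordinates, as OpenCV has them. Camera axes: x right, y down, z forward; pixel columns grow to the right and rows downward; lengths in m; the calibration is good to about 2 mm. A picture is of the moment at which its call begins. calibration takes no time and is no camera call.
- sign_off(): hands the job in, once; it reports no verdict.
The state is a dict: "time_s": time; "joint_pos": joint angles; "dq": joint speeds; "joint_torque": joint torques, N m; "ee_pos": TCP position; "ee_rot": TCP orientation; "ft_force": force on the tool from outside, world axes, zero at the start; "wrist_torque": the same for the moment, N m; "finger_gap": finger opening in m.
Only numpy, scipy, OpenCV 4.12 (cv2) and the standard library are available. Lean on these libraries where they do the work, as an engineer would, in place of code of your own. Each camera call takes 0.05 s, during which the arm holds its last target.

## Working session

There is one attempt and no reset: what is moved stays moved. The work goes in short steps, Python scripts to look and compute and a tool call to move; the robot and the scene stay as the last step left them, time stands still between calls to the robot, and variables do not carry over. Pictures are saved under pics/ and viewed, and the job is handed in when it is done.

Besides the shell and the picture viewer there is one more tool, called after "Call:" by a JSON object that holds its "op" and its "data". drive_tool: Moves the arm, as the interface text tells. Its arguments: {"type":"object","properties":{"motion":{"type":"array","items":{"type":"number"}},"squeeze":{"type":"number"}},"required":["motion"]}

```bash
mkdir -p pics; ls; python3 - <<'E'
from cell import arm, grab_frame, calibration
import cv2,numpy as np
print(arm.get_obs())
for n in("scene","top"):
    p,d=grab_frame(n); print(n,calibration(n)); np.savez(f"{n}0.npz",p=p,d=d)
    cv2.imwrite(f"pics/{n}0.png",cv2.resize(p[:,:,::-1],(768,576),interpolation=cv2.INTER_CUBIC))
E
```

```text
pics
{'time_s': 0.0, 'joint_pos': array([ 1.13252751,  0.41799502, -0.0103212 ,  1.61419402,  0.00469108,
        1.11070422, -0.0529857 ]), 'dq': array([-2.83768266e-04,  9.04496758e-04, -1.26621309e-03,  7.37813633e-04,
       -6.27490943e-05, -6.40518804e-04,  3.02263488e-04]), 'joint_torque': array([ 2.77992061e-03, -8.64432263e+01,  6.79676626e-01, -4.34893978e+01,
        1.91056926e-02,  7.38084374e-03,  4.13626185e-05]), 'ee_pos': array([ 0.24139156, -0.57612121,  0.2386387 ]), 'ee_rot': array([ 3.14151408e+00,  1.27410954e-03, -1.17399226e+00]), 'ft_force': array([-0.36664061, -0.06473312, -0.27936552]), 'wrist_torque': array([-0.01772973, -0.04155866,  0.03040391]), 'finger_gap': 0.08543488804984285}
scene {'fovy': 52.089756461270156, 'cx': 260.26764307960156, 'cy': 193.77399598225864, 'k1': -0.08608318853042089, 'rvec': array([ 1.72637345,  1.47656407, -0.76914642]), 'tvec': array([-0.17482175, -0.18491438,  1.29362689])}
top {'fovy': 47.16243722534815, 'cx': 257.9705470316416, 'cy': 196.8024101622015, 'k1': 0.009599083592395447, 'rvec': array([ 2.16176689, -2.15826602,  0.19073559]), 'tvec': array([0.06943527, 0.47954409, 1.0906051 ])}
```

View pics/scene0.png

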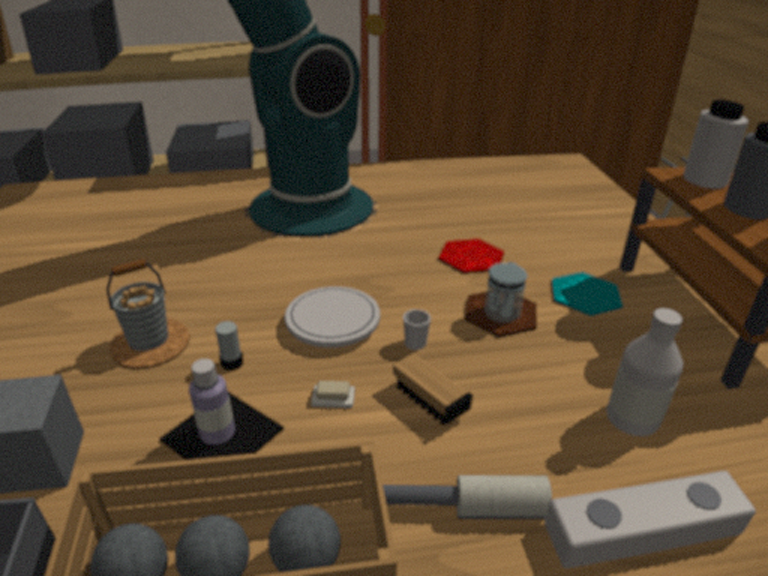

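View pics/top0.png

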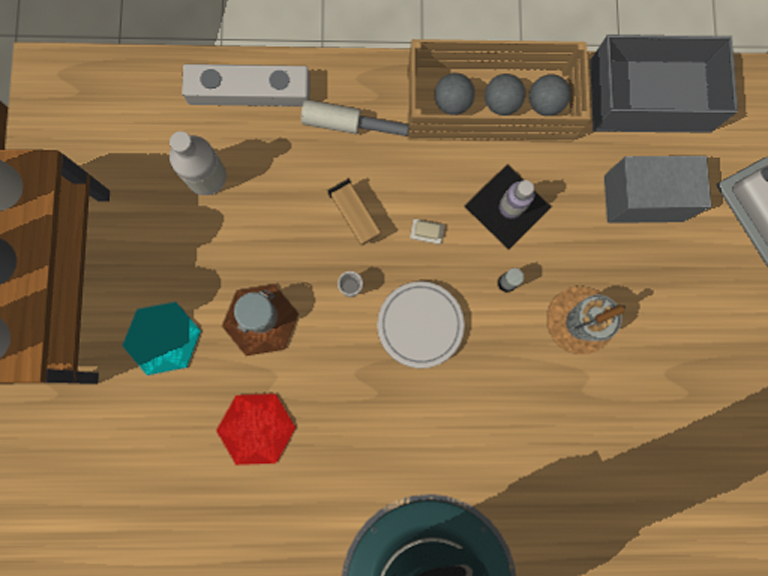

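The top view (768x576 picture) shows:
- Spray bottle at (518,200) on the dark square mat.
- Canister at (255,312) on the brown six-sided mat (260,320). The red (257,428) and turquoise (162,338) hexagons are not meant.
- Bucket at (597,315) on the round cork mat.
- Turntable at (421,324), brush at (355,212), beaker at (350,284), tube at (511,280).
- The large white bottle at (197,165) is a lookalike.

Next I measure.

```bash
cat > h.py <<'E'
import numpy as np,cv2
from cell import arm, grab_frame, calibration
def cam(n):
    c=calibration(n); R=cv2.Rodrigues(c["rvec"])[0]; f=192/np.tan(np.radians(c["fovy"])/2)
    return c,R,np.array(c["tvec"]),f
def rays(n,uv):
    c,R,t,f=cam(n); uv=np.asarray(uv,float).reshape(-1,2)
    d=(uv-[c["cx"],c["cy"]])/f; u=d.copy()
    for _ in range(20): u=d/(1+c["k1"]*(u**2).sum(1,keepdims=True))
    return np.c_[u,np.ones(len(u))]
def atz(n,uv,z):
    c,R,t,f=cam(n); r=rays(n,uv)@R; o=-R.T@t
    s=(z-o[2])/r[:,2]; return o+r*s[:,None]
def cloud(n,d):
    v,u=np.mgrid[0:d.shape[0],0:d.shape[1]]; c,R,t,f=cam(n)
    P=rays(n,np.c_[u.ravel(),v.ravel()])*d.reshape(-1,1)
    W=(P-t)@R; W[d.ravel()<=0]=np.nan
    return W.reshape(*d.shape,3)
def proj(n,P):
    c,R,t,f=cam(n); q=np.atleast_2d(P)@R.T+t; s=q[:,:2]/q[:,2:]
    s=s*(1+c["k1"]*(s**2).sum(1,keepdims=True)); return s*f+[c["cx"],c["cy"]]
def circ(P):
    from scipy.optimize import least_squares
    r=least_squares(lambda a:np.hypot(P[:,0]-a[0],P[:,1]-a[1])-a[2],[*P[:,:2].mean(0),.03],loss='soft_l1',f_scale=.002)
    return r.x
E
python3 - <<'E'
from h import *
D={n:np.load(n+"0.npz") for n in("scene","top")}
W={n:cloud(n,D[n]["d"]) for n in D}
for n in W: 
    print(n,"table z",np.nanmedian(W[n][200:260,200:300,2]))
appr={k:atz("top",[u/1.5,v/1.5],z)[0] for k,(u,v,z) in dict(bottle=(512,208,.05),canister=(256,316,.05),bucket=(590,320,.05),brush=(355,212,.04),beaker=(350,284,.04),tube=(508,283,.05),turn=(421,324,.024)).items()}
for k,a in appr.items():
    print(k,a.round(3))
    for n in W:
        P=W[n].reshape(-1,3); m=(np.hypot(*(P[:,:2]-a[:2]).T)<.07)&(P[:,2]>.012)
        Q=P[m]; print("  ",n,len(Q),"zmax",Q[:,2].max().round(4))
        for lo in np.arange(.01,.16,.015):
            q=Q[(Q[:,2]>lo)&(Q[:,2]<lo+.015)]
            if len(q)>12: print("     ",lo.round(3),len(q),"circ",circ(q).round(4),"bbox",q[:,:2].min(0).round(3),q[:,:2].max(0).round(3))
E
```

```text
scene table z 0.00221767292424087
top table z 0.0005487381783116424
bottle [ 0.63  -0.145  0.05 ]
   scene 1186 zmax 0.1201
      0.01 118 circ [ 0.6468 -0.1534  0.0212] bbox [ 0.64  -0.174] [ 0.669 -0.131]
      0.025 135 circ [ 0.646  -0.1535  0.022 ] bbox [ 0.648 -0.174] [ 0.67  -0.131]
      0.04 148 circ [ 0.646  -0.1535  0.0222] bbox [ 0.645 -0.174] [ 0.67  -0.131]
      0.055 157 circ [ 0.6461 -0.1535  0.022 ] bbox [ 0.642 -0.174] [ 0.67  -0.131]
      0.07 152 circ [ 0.6457 -0.1532  0.0219] bbox [ 0.642 -0.173] [ 0.669 -0.131]
      0.085 240 circ [ 0.6451 -0.1541  0.018 ] bbox [ 0.63  -0.174] [ 0.669 -0.132]
      0.1 105 circ [ 0.6465 -0.1538  0.0131] bbox [ 0.646 -0.166] [ 0.661 -0.14 ]
      0.115 131 circ [ 0.6485 -0.153   0.0095] bbox [ 0.635 -0.167] [ 0.66  -0.141]
   top 399 zmax 0.1217
      0.01 29 circ [ 0.647  -0.1539  0.0219] bbox [ 0.625 -0.166] [ 0.655 -0.088]
      0.025 27 circ [ 0.6467 -0.1539  0.0222] bbox [ 0.624 -0.166] [ 0.652 -0.132]
      0.04 31 circ [ 0.6466 -0.1537  0.022 ] bbox [ 0.624 -0.168] [ 0.655 -0.132]
      0.055 41 circ [ 0.6464 -0.1534  0
[... 4190 characters left out ...]
 -0.1417  0.0164] bbox [ 0.492 -0.155] [ 0.521 -0.124]
      0.025 16 circ [ 0.5082 -0.1405  0.0148] bbox [ 0.493 -0.148] [ 0.516 -0.126]
      0.04 18 circ [-120.3976  115.2474  167.1181] bbox [ 0.493 -0.147] [ 0.516 -0.126]
      0.055 128 circ [ 0.5077 -0.1402  0.0115] bbox [ 0.493 -0.158] [ 0.523 -0.126]
turn [0.431 0.012 0.024]
   scene 1610 zmax 0.0296
      0.01 404 circ [0.4369 0.0082 0.0557] bbox [ 0.364 -0.057] [0.5   0.081]
      0.025 1206 circ [0.4326 0.012  0.0478] bbox [ 0.362 -0.057] [0.501 0.08 ]
   top 2307 zmax 0.0311
      0.01 1643 circ [0.4309 0.0112 0.0502] bbox [ 0.362 -0.057] [0.499 0.08 ]
      0.025 664 circ [0.4306 0.0137 0.0467] bbox [ 0.362 -0.056] [0.499 0.08 ]
```

```bash
python3 - <<'E'
from h import *
p=np.load("top0.npz")["p"]
for i,(a,b,c,d) in enumerate([(90,210,140,260),(90,170,300,430)]):
    cr=p[a:b,c:d,::-1]; s=int(min(800/cr.shape[1],600/cr.shape[0])); cv2.imwrite(f"pics/c{i}.png",cv2.resize(cr,None,fx=s,fy=s,interpolation=cv2.INTER_NEAREST)); print(s)
p=np.load("scene0.npz")["p"]
cr=p[165:290,60:370,::-1]; cv2.imwrite("pics/c2.png",cv2.resize(cr,None,fx=2.5,fy=2.5,interpolation=cv2.INTER_CUBIC))
E
```

```text
5
6
```

```bash
python3 - <<'E'
from h import *
from scipy.optimize import least_squares
p=np.load("top0.npz")["p"];ps=np.load("scene0.npz")["p"]
for n,pp,pts in(("top",p,dict(hex=(245,345),hex2=(275,342),round=(560,340),sq=(490,210),tb=(450,250),turn=(421,324))),("scene",ps,dict(hex=(480,310),round=(130,350),sq=(190,440),table=(450,450)))):
    for k,(u,v) in pts.items(): print(n,k,pp[int(v/1.5),int(u/1.5)],cv2.cvtColor(pp,cv2.COLOR_RGB2HSV)[int(v/1.5),int(u/1.5)])
# brush top
for n in("scene","top"):
    W=cloud(n,np.load(n+"0.npz")["d"]).reshape(-1,3)
    m=(np.hypot(W[:,0]-.628,W[:,1]-.127)<.08)&(W[:,2]>.037)
    r=cv2.minAreaRect((W[m,:2]*1000).astype(np.float32)); print(n,"brush",r)
    m=(np.hypot(W[:,0]-.438,W[:,1]-.274)<.06)
    m=(np.hypot(W[:,0]-.438,W[:,1]+.274)<.06)&(W[:,2]>.128)
    q=W[m,:2]; print(n,"grip",cv2.minAreaRect((q*1000).astype(np.float32)),q.mean(0), np.degrees(np.arctan2(*np.linalg.eigh(np.cov(q.T))[1][::-1,1])))
    # canister
    m=(np.hypot(W[:,0]-.4485,W[:,1]-.289)<.06)&(W[:,2]>.02); q=W[m]; r=np.hypot(q[:,0]-.4485,q[:,1]-.289); 
    o=q[r>.0325]; print(np.c_[np.degrees(np.arctan2(o[:,1]-.289,o[:,0]-.4485)),np.hypot(o[:,0]-.4485,o[:,1]-.289)*1000,o[:,2]*1000].round(0)[:40].tolist())
E
```

```text
top hex [81 49 28] [ 12 167  81]
top hex2 [98 59 36] [ 11 161  98]
top round [142 103  63] [ 15 142 142]
top sq [32 32 31] [30  8 32]
top tb [169 133  85] [ 17 127 169]
top turn [179 174 165] [ 19  20 179]
scene hex [46 27 17] [ 10 161  46]
scene round [79 58 38] [ 15 132  79]
scene sq [12 23 19] [ 79 122  23]
scene table [161 127  84] [ 17 122 161]
scene brush ((627.9002075195312, 126.96492004394531), (112.36106872558594, 45.18553161621094), 31.631500244140625)
scene grip ((441.3179016113281, -272.8194580078125), (13.70343017578125, 54.83830261230469), 24.446096420288086) [ 0.4418348 -0.2725262] 112.59749128948204
[[164.0, 34.0, 84.0], [160.0, 33.0, 84.0], [156.0, 34.0, 84.0], [147.0, 34.0, 83.0], [143.0, 34.0, 83.0], [-43.0, 33.0, 86.0], [-26.0, 33.0, 85.0], [-22.0, 33.0, 86.0], [-45.0, 33.0, 80.0], [-22.0, 34.0, 84.0], [-44.0, 35.0, 78.0], [-21.0, 34.0, 81.0], [-44.0, 34.0, 75.0], [-21.0, 34.0, 78.0], [-43.0, 35.0, 73.0], [-20.0, 34.0, 76.0], [-42.0, 36.0, 71.0], [-20.0, 35.0, 74.0], [-45.0, 36.0, 67.0], [-41.0, 36.0, 68.0], [-19.0, 33.0, 70.0], [-43.0, 38.0, 66.0], [-19.0, 38.0, 
[... 581 characters left out ...]
25) [ 0.43730838 -0.27151518] 114.33237027501883
[[-15.0, 39.0, 51.0], [-18.0, 40.0, 47.0], [-21.0, 41.0, 47.0], [-19.0, 34.0, 70.0], [-20.0, 35.0, 62.0], [-21.0, 37.0, 53.0], [-26.0, 39.0, 45.0], [-28.0, 41.0, 41.0], [-33.0, 40.0, 43.0], [-36.0, 41.0, 44.0], [-41.0, 39.0, 52.0], [-43.0, 41.0, 50.0], [-44.0, 34.0, 70.0], [-44.0, 36.0, 61.0], [-45.0, 37.0, 57.0], [-45.0, 39.0, 47.0], [-47.0, 34.0, 63.0], [138.0, 35.0, 84.0], [140.0, 34.0, 80.0], [140.0, 37.0, 81.0], [143.0, 36.0, 80.0], [145.0, 35.0, 77.0], [150.0, 33.0, 82.0], [149.0, 36.0, 83.0], [152.0, 35.0, 82.0], [157.0, 34.0, 86.0], [160.0, 33.0, 85.0], [157.0, 36.0, 81.0], [160.0, 35.0, 79.0], [160.0, 34.0, 69.0], [159.0, 38.0, 71.0]]
```

View pics/c0.png

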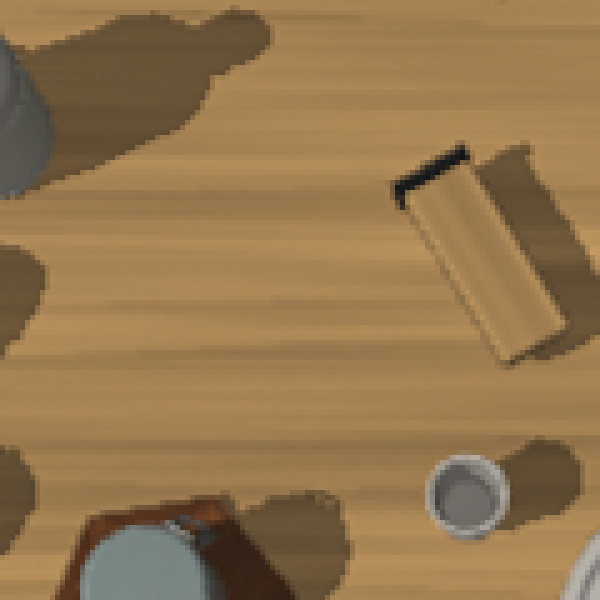

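View pics/c2.png

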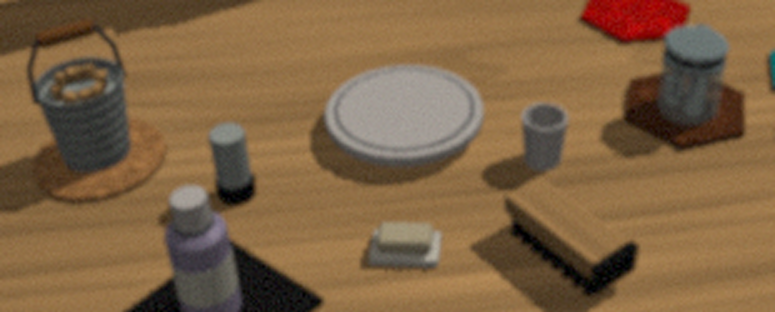

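View pics/c1.png

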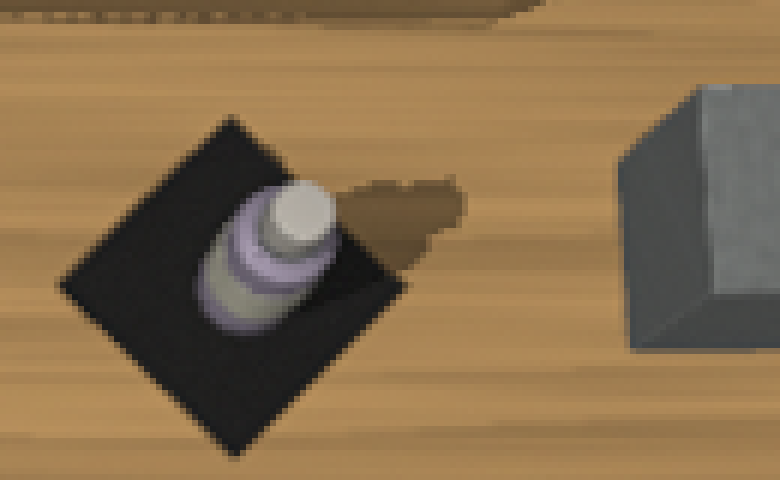

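```bash
python3 - <<'E'
from h import *
from scipy.optimize import least_squares
p=np.load("top0.npz")["p"]; g=p.astype(int)
hsv=cv2.cvtColor(p,cv2.COLOR_RGB2HSV).astype(int)
hull=lambda m:cv2.convexHull(np.argwhere(m)[:,::-1].astype(np.int32)).reshape(-1,2).astype(float)
def win(m,u0,u1,v0,v1):
    o=np.zeros_like(m);o[v0:v1,u0:u1]=m[v0:v1,u0:u1];return o
# square: corners from crop
c=np.array([(232,117),(60,285),(236,457),(404,285)])/6-.5/6*0+[300,90]-.5
P=atz("top",c,.006); print("sq corners",P.round(4).tolist(),"ctr",P.mean(0),(P[0]+P[2])/2,(P[1]+P[3])/2, [np.linalg.norm(P[i]-P[i-1]).round(4) for i in range(4)])
d=P[1]-P[0]; print("edge dirs",[np.degrees(np.arctan2(*(P[i]-P[i-1])[1::-1])).round(1) for i in range(4)])
# hex: ratio test brown dark
m=(hsv[:,:,0]<14)&(hsv[:,:,1]>140)&(hsv[:,:,2]<125); m=win(m,140,205,180,245)
n,l,s,ct=cv2.connectedComponentsWithStats(m.astype(np.uint8)); k=1+np.argmax(s[1:,4]); print("hex",s[k])
H=hull(l==k); print(H.tolist())
A=atz("top",H,.006)[:,:2]
def f(a):
    th=a[2]+np.arange(6)*np.pi/3; N=np.c_[np.cos(th),np.sin(th)]
    return ((A-a[:2])@N.T).max(1)-.058
best=min((least_squares(f,[.44,.285,t],loss='soft_l1',f_scale=.0015) for t in np.radians([0,15,30,45])),key=lambda r:r.cost); print("hexfit",best.x,np.degrees(best.x[2]),(f(best.x)*1000).round(1))
# round cork
tb=(hsv[:,:,0]<=16)&(hsv[:,:,1]>131); m=win(tb,360,420,185,240)
cv2.imwrite("pics/m.png",cv2.resize(np.hstack([m[180:250,355:425].astype(np.uint8)*255,g[180:250,355:425].mean(2).astype(np.uint8)]),None,fx=5,fy=5,interpolation=0))
E
python3 - <<'E'
import sys; sys.path.insert(0,'.')
from h import *
p=np.load("top0.npz")["p"]; cv2.imwrite("pics/r.png",cv2.resize(p[180:245,355:430,::-1],None,fx=8,fy=8,interpolation=0))
cv2.imwrite("pics/hx.png",cv2.resize(p[180:245,140:215,::-1],None,fx=8,fy=8,interpolation=0))
E
```

```text
sq corners [[0.7251, -0.1485, 0.006], [0.6462, -0.0691, 0.006], [0.5681, -0.1461, 0.006], [0.6474, -0.224, 0.006]] ctr [ 0.64671141 -0.14691787  0.006     ] [ 0.6466248  -0.14728995  0.006     ] [ 0.64679802 -0.14654579  0.006     ] [np.float64(0.1084), np.float64(0.112), np.float64(0.1097), np.float64(0.1112)]
edge dirs [np.float64(44.2), np.float64(134.8), np.float64(-135.4), np.float64(-44.5)]
hex [148 190  50  47 932]
[[197.0, 212.0], [190.0, 230.0], [189.0, 232.0], [184.0, 233.0], [167.0, 236.0], [164.0, 236.0], [160.0, 232.0], [155.0, 226.0], [148.0, 217.0], [149.0, 214.0], [151.0, 209.0], [157.0, 195.0], [158.0, 194.0], [160.0, 193.0], [172.0, 191.0], [179.0, 190.0], [183.0, 190.0], [184.0, 191.0], [196.0, 206.0], [197.0, 208.0]]
hexfit [0.44043978 0.28883978 0.13107115] 7.509823996864558 [-2.5 -0.4 -0.7 -2.8 -0.8 -1.8 -2.1 -1.  -0.3 -1.6 -0.9 -0.  -1.3 -1.7
 -0.4 -0.  -1.3 -2.1 -0.7 -1.7]
```

View pics/r.png

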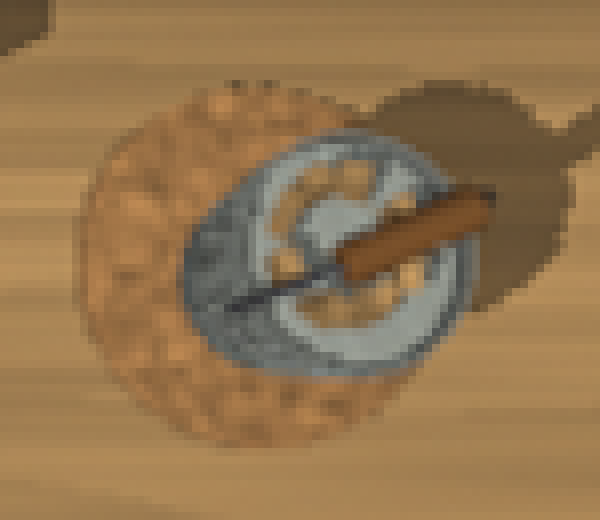

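View pics/hx.png

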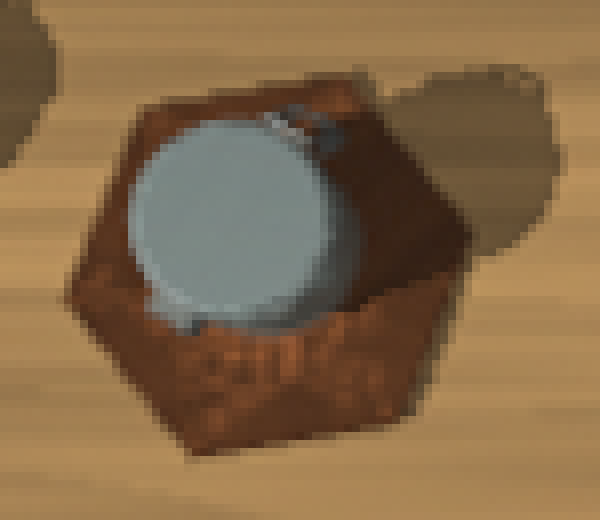

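```bash
python3 - <<'E'
from h import *
r=np.array([(78,262),(100,180),(150,118),(200,92),(260,82),(320,97),(355,115),(100,360),(150,410),(200,440),(265,447),(320,440),(380,408)])/8+[355,180]-.5
P=atz("top",r,.006);print("round",circ(P))
hx=np.array([(145,105),(358,75),(472,235),(412,415),(190,455),(68,297)])/8+[140,180]-.5
P=atz("top",hx,.006);print("hex",P.mean(0),[(P[i]+P[i+3])[:2].round(4)/2 for i in range(3)],[np.linalg.norm(P[i]-P[i-3]).round(4) for i in range(3)])
p=np.load("top0.npz")["p"];hsv=cv2.cvtColor(p,cv2.COLOR_RGB2HSV)
m=((hsv[:,:,1]<60)&(hsv[:,:,2]>140)); o=np.zeros(m.shape,np.uint8);o[180:250,245:315]=m[180:250,245:315]
n,l,s,ct=cv2.connectedComponentsWithStats(o);k=1+np.argmax(s[1:,4]);print(s[k],atz("top",ct[k],.024))
# scene: same
ps=np.load("scene0.npz")["p"];cv2.imwrite("pics/s3.png",cv2.resize(ps[165:245,60:260,::-1],None,fx=4,fy=4,interpolation=0));
q=ps.copy()
for z,c,r in((.006,(.4386,-.2680),.06),):pass
E
```

```text
round [ 0.44257332 -0.26968774  0.06034836]
hex [0.44194923 0.28751721 0.006     ] [array([0.44315, 0.28645]), array([0.4418, 0.2874]), array([0.44095, 0.2887 ])] [np.float64(0.1342), np.float64(0.1338), np.float64(0.1311)]
[ 251  188   58   58 2432] [[0.430963   0.01354422 0.024     ]]
```

View pics/s3.png

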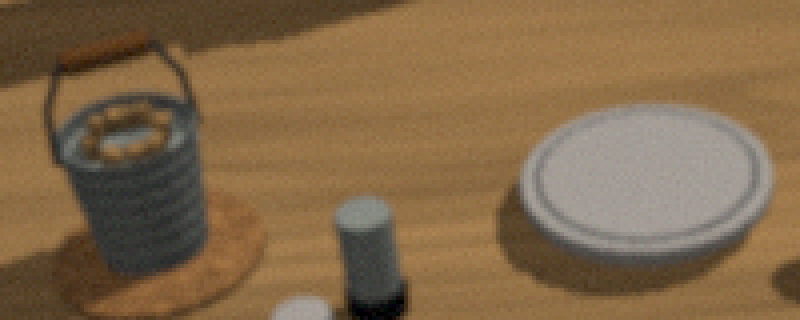

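```bash
cat > plan.py <<'E'
from h import *
import sys
def plan(x,y,z,yaw):
    o=arm.get_obs(); p=o["ee_pos"]; yw=np.degrees(o["ee_rot"][2])
    tw=-((yaw-yw+180)%360-180); a=np.radians(yaw)
    d=(np.array([x,y])-p[:2])*1000
    print("t",o["time_s"],"at",p.round(4),"rpy",np.degrees(o["ee_rot"]).round(2),"gap",round(o["finger_gap"],4),"F",o["ft_force"].round(1),"j7",o["joint_pos"][6].round(2))
    print("twist %.1f  then dx %.1f dy %.1f  dz %.1f"%(tw,d@[np.cos(a),np.sin(a)],d@[np.sin(a),-np.cos(a)],(p[2]-z)*1000))
if __name__=="__main__": plan(*map(float,sys.argv[1:5]))
E
python3 plan.py .438 -.2733 .123 23.5
```

```text
t 0.1 at [ 0.2414 -0.5762  0.2387] rpy [ 1.800e+02  6.000e-02 -6.726e+01] gap 0.0857 F [-0.4 -0.3 -0.6] j7 -0.05
twist -90.8  then dx 301.0 dy -199.4  dz 115.7
```

Call:
{"op": "drive_tool", "data": {"motion": [1, 0, 0, 0, -8, 1, 0, 0, 0, -8.5, 1, 0, 0, 0, -8.5, 1, 0, 0, 0, -8.5, 1, 0, 0, 0, -8.5, 1, 0, 0, 0, -8.5, 1, 0, 0, 0, -8.5, 1, 0, 0, 0, -8.5, 1, 0, 0, 0, -8.5, 1, 0, 0, 0, -8.5, 1, 0, 0, 0, -6.3], "squeeze": 60}}

```text
time_s: 1.2
ee_pos: [0.2414, -0.5763, 0.2389]
ee_rot: [-3.141, -0.0, 0.417]
ft_force: [0.3, 0.1, 0.0]
finger_gap: 0.0855
```

Call:
{"op": "drive_tool", "data": {"motion": [1, 20, -12, 0, 0, 1, 30, -20, 0, 0, 1, 30, -20, 0, 0, 1, 30, -20, 0, 0, 1, 30, -20, 0, 0, 1, 30, -20, 0, 0, 1, 30, -20, 0, 0, 1, 30, -20, 0, 0, 1, 30, -20, 0, 0, 1, 20, -14, 0, 0, 1, 10, -7, 0, 0, 1, 0, 0, 0, 0, 1, 0, 0, 0, 0]}}

```text
time_s: 2.5
ee_pos: [0.4298, -0.2846, 0.2391]
ee_rot: [-3.142, 0.0, 0.41]
ft_force: [-1.2, 0.2, -0.9]
finger_gap: 0.0853
```

```bash
python3 plan.py .438 -.2733 .123 23.5
```

```text
t 2.5 at [ 0.4298 -0.2846  0.2391] rpy [-1.7999e+02  3.0000e-02  2.3480e+01] gap 0.0853 F [-1.2  0.2 -0.9] j7 0.81
twist -0.0  then dx 12.1 dy -7.1  dz 116.1
```

Call:
{"op": "drive_tool", "data": {"motion": [1, 12, -7, 10, 0, 1, 0, 0, 25, 0, 1, 0, 0, 25, 0, 1, 0, 0, 25, 0, 1, 0, 0, 20, 0, 1, 0, 0, 11, 0, 1, 0, 0, 0, 0, -1, 0, 0, 0, 0, -1, 0, 0, 0, 0, -1, 0, 0, 0, 0, -1, 0, 0, 0, 0, -1, 0, 0, 0, 0, -1, 0, 0, 0, 0, -1, 0, 0, 0, 0], "squeeze": 70}}

```text
time_s: 3.9
ee_pos: [0.4387, -0.2727, 0.1237]
ee_rot: [3.141, -0.0, 0.411]
ft_force: [-2.1, -0.6, 4.9]
finger_gap: 0.0118
```

```bash
python3 plan.py .438 -.2733 .123 23.5; python3 - <<'E'
from h import *
p,d=grab_frame("scene"); cv2.imwrite("pics/g1.png",cv2.resize(p[120:260,40:240,::-1],None,fx=4,fy=4,interpolation=cv2.INTER_CUBIC))
E
```

```text
t 3.9 at [ 0.4387 -0.2727  0.1237] rpy [179.96  -0.    23.53] gap 0.0118 F [-2.1 -0.6  4.9] j7 0.69
twist 0.0  then dx -0.8 dy 0.3  dz 0.7
```

View pics/g1.png

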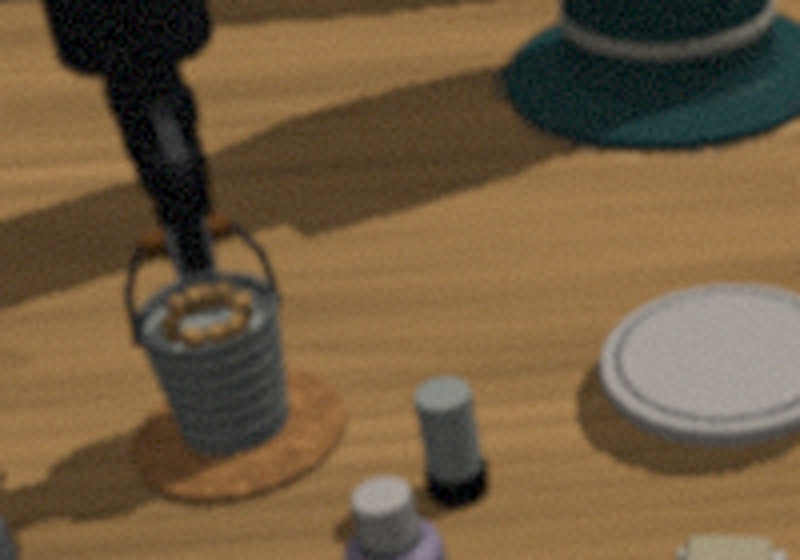

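The bail is gripped in its middle. Lifting.

Call:
{"op": "drive_tool", "data": {"motion": [-1, 0, 0, -3, 0, -1, 0, 0, -8, 0, -1, 0, 0, -15, 0, -1, 0, 0, -20, 0, -1, 0, 0, -20, 0, -1, 0, 0, -20, 0, -1, 0, 0, -10, 0, -1, 0, 0, -4, 0, -1, 0, 0, 0, 0, -1, 0, 0, 0, 0]}}

```text
time_s: 4.95
ee_pos: [0.4382, -0.2723, 0.2225]
ee_rot: [-3.141, 0.001, 0.411]
ft_force: [0.0, 1.0, -4.3]
finger_gap: 0.0116
```

```bash
python3 plan.py .431 .0135 .144 23.5
```

```text
t 4.95 at [ 0.4382 -0.2723  0.2225] rpy [-1.7994e+02  4.0000e-02  2.3540e+01] gap 0.0116 F [ 0.   1.  -4.3] j7 0.77
twist 0.0  then dx 107.4 dy -265.0  dz 78.5
```

Call:
{"op": "drive_tool", "data": {"motion": [-1, 4, -10, 0, 0, -1, 8, -20, 0, 0, -1, 10, -25, 0, 0, -1, 10, -25, 0, 0, -1, 10, -25, 0, 0, -1, 10, -25, 0, 0, -1, 10, -25, 0, 0, -1, 10, -25, 0, 0, -1, 10, -25, 0, 0, -1, 10, -25, 0, 0, -1, 8, -20, 0, 0, -1, 5, -11, 0, 0, -1, 2, -4, 0, 0, -1, 0, 0, 0, 0, -1, 0, 0, 0, 0, -1, 0, 0, 0, 0]}}

```text
time_s: 6.55
ee_pos: [0.4308, 0.0126, 0.2232]
ee_rot: [-3.142, 0.0, 0.41]
ft_force: [1.0, -0.9, -3.6]
finger_gap: 0.0118
```

```bash
python3 plan.py .431 .0135 .1417 23.5;  python3 - <<'E'
from h import *
for n in("scene","top"):
    p,d=grab_frame(n); np.savez(f"{n}1.npz",p=p,d=d)
    W=cloud(n,d).reshape(-1,3)
    q=W[(np.hypot(W[:,0]-.431,W[:,1]-.0135)<.05)&(W[:,2]>.04)]
    for lo in np.arange(.09,.2,.015):
        s=q[(q[:,2]>lo)&(q[:,2]<lo+.015)]
        if len(s)>12: print(n,lo.round(3),circ(s).round(4),len(s))
cv2.imwrite("pics/g2.png",np.hstack([cv2.resize(np.load("scene1.npz")["p"][100:240,150:300,::-1],None,fx=2.6,fy=2.6),cv2.resize(np.load("top1.npz")["p"][120:260,210:360,::-1],None,fx=2.6,fy=2.6)]))
E
```

```text
t 6.55 at [0.4308 0.0126 0.2232] rpy [-1.800e+02  2.000e-02  2.348e+01] gap 0.0118 F [ 1.  -0.9 -3.6] j7 0.21
twist -0.0  then dx 0.6 dy -0.8  dz 81.5
scene 0.105 [0.4295 0.0117 0.0305] 128
scene 0.12 [0.4302 0.012  0.0318] 139
scene 0.135 [0.4301 0.0121 0.0336] 173
scene 0.15 [0.4301 0.0125 0.0353] 178
scene 0.165 [0.4391 0.0121 0.0294] 306
scene 0.18 [0.4307 0.013  0.0325] 442
scene 0.195 [0.4801 0.033  0.0637] 26
top 0.165 [0.3406 0.1949 0.1706] 26
top 0.18 [0.4279 0.0212 0.0294] 15
```

View pics/g2.png

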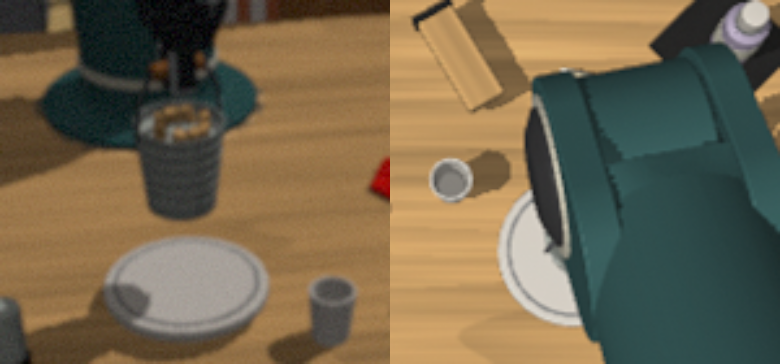

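Call:
{"op": "drive_tool", "data": {"motion": [-1, 0, -1, 10, 0, -1, 0, 0, 20, 0, -1, 0, 0, 20, 0, -1, 0, 0, 14, 0, -1, 0, 0, 7, 0, -1, 0, 0, 4, 0, -1, 0, 0, 2, 0, -1, 0, 0, 0, 0, -1, 0, 0, 1, 0, -1, 0, 0, 1, 0, -1, 0, 0, 1, 0, -1, 0, 0, 0, 0, -1, 0, 0, 0, 0]}}

```text
time_s: 7.95
ee_pos: [0.4304, 0.0141, 0.1433]
ee_rot: [-3.142, 0.0, 0.411]
ft_force: [0.2, 0.5, -3.9]
finger_gap: 0.0114
```

```bash
python3 plan.py .431 .0135 .1417 23.5
```

```text
t 7.95 at [0.4304 0.0141 0.1433] rpy [-180.      0.     23.54] gap 0.0114 F [ 0.2  0.5 -3.9] j7 0.09
twist 0.0  then dx 0.3 dy 0.8  dz 1.6
```

Call:
{"op": "drive_tool", "data": {"motion": [-1, 0, 0, 1, 0, -1, 0, 0, 0.5, 0, -1, 0, 0, 0.5, 0, -1, 0, 0, 0, 0]}}

```text
time_s: 8.35
ee_pos: [0.4308, 0.0141, 0.1417]
ee_rot: [3.141, -0.0, 0.411]
ft_force: [-2.8, -0.6, 7.3]
finger_gap: 0.0117
```

Call:
{"op": "drive_tool", "data": {"motion": [-0.6, 0, 0, 0, 0, -0.3, 0, 0, 0, 0, 0, 0, 0, 0, 0, 0.5, 0, 0, 0, 0, 1, 0, 0, 0, 0, 1, 0, 0, -10, 0, 1, 0, 0, -25, 0, 1, 0, 0, -30, 0, 1, 0, 0, -30, 0, 1, 0, 0, -10, 0, 1, 0, 0, 0, 0]}}

```text
time_s: 9.45
ee_pos: [0.431, 0.0141, 0.2477]
ee_rot: [3.14, -0.002, 0.411]
ft_force: [-0.4, 0.1, -0.3]
finger_gap: 0.0853
```

```bash
python3 plan.py .6464 -.1537 .063 -20;
```

```text
t 9.45 at [0.431  0.0141 0.2477] rpy [ 1.799e+02 -1.200e-01  2.352e+01] gap 0.0853 F [-0.4  0.1 -0.3] j7 0.24
twist 43.5  then dx 259.8 dy 84.0  dz 184.7
```

Call:
{"op": "drive_tool", "data": {"motion": [1, 6, 10, 0, 0, 1, 12, 22, 0, 0, 1, 12, 22, 0, 0, 1, 12, 22, 0, 0, 1, 12, 22, 0, 0, 1, 12, 22, 0, 0, 1, 12, 22, 0, 0, 1, 12, 22, 0, 0, 1, 12, 22, 0, 0, 1, 12, 22, 0, 0, 1, 12, 22, 0, 0, 1, 5, 10, 0, 0, 1, 0, 0, 10, 0, 1, 0, 0, 25, 0, 1, 0, 0, 20, 0, 1, 0, 0, 0, 0, 1, 0, 0, 0, 0]}}

```text
time_s: 11.15
ee_pos: [0.646, -0.153, 0.1911]
ee_rot: [-3.141, 0.001, 0.411]
ft_force: [0.6, 0.1, 0.6]
finger_gap: 0.0853
```

```bash
python3 - <<'E'
from h import *
from plan import plan
plan(.6464,-.1537,.063,23.5)
for n in("scene","top"):
    p,d=grab_frame(n); np.savez(f"{n}2.npz",p=p,d=d)
a=np.load("scene2.npz")["p"][:,:,::-1]; cv2.imwrite("pics/s2.png",cv2.resize(a,(768,576)))
a=np.load("top2.npz")["p"][:,:,::-1]; cv2.imwrite("pics/t2.png",cv2.resize(a,(768,576)))
E
```

```text
t 11.15 at [ 0.646  -0.153   0.1911] rpy [-1.7996e+02  4.0000e-02  2.3570e+01] gap 0.0853 F [0.6 0.1 0.6] j7 0.35
twist 0.1  then dx 0.1 dy 0.8  dz 128.1
```

View pics/s2.png

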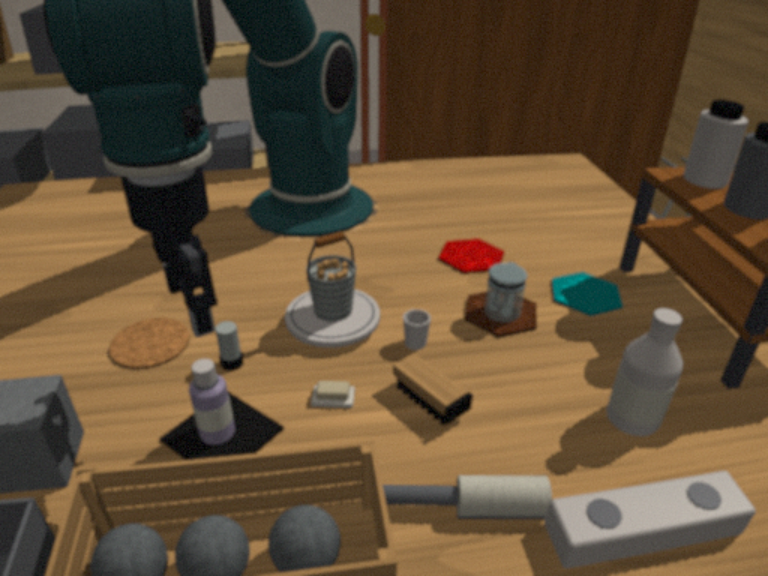

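View pics/t2.png

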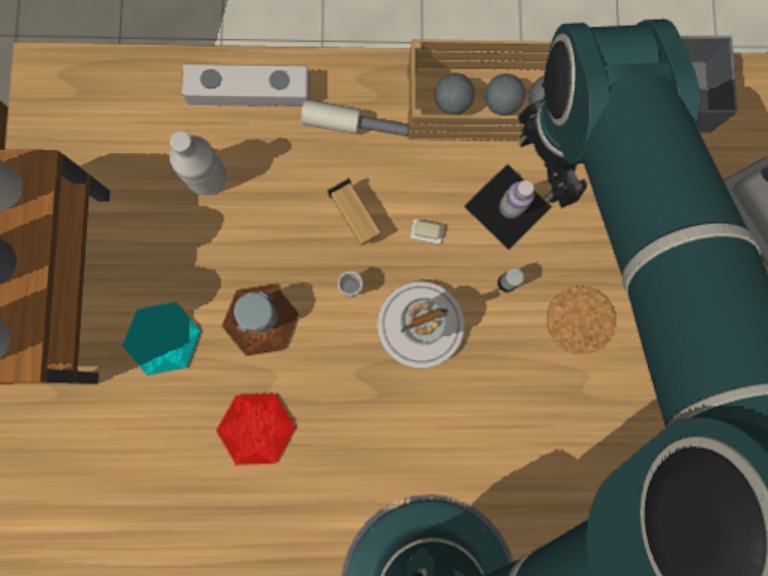

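The bucket stands upright on the turntable at (421,320) in the top view. The cork mat at (581,319) is now fully visible, so I measure it and the turntable in both views.

```bash
python3 - <<'E'
from h import *
def roundm(n,k,c,z,rad,hs):
    p=np.load(f"{n}{k}.npz")["p"]; l=cv2.cvtColor(p,cv2.COLOR_RGB2LAB).astype(float)
    # rectify world patch 1mm/px at plane z
    g=np.arange(-.09,.0901,.0005); X,Y=np.meshgrid(c[0]+g,c[1]+g,indexing='ij')
    uv=proj(n,np.c_[X.ravel(),Y.ravel(),np.full(X.size,z)]).astype(np.float32)
    im=cv2.remap(p,uv[:,0].reshape(X.shape),uv[:,1].reshape(X.shape),cv2.INTER_CUBIC)
    return im
ims=[]
for n in("top","scene"):
    ims.append(roundm(n,2,(.4425,-.2697),.006,.06,0))
    ims.append(roundm(n,2,(.431,.0135),.024,.06,0))
out=np.hstack([cv2.resize(i,(390,390)) for i in (ims[0],ims[2])]); cv2.imwrite("pics/rect.png",out[:,:,::-1])
out=np.hstack([cv2.resize(i,(390,390)) for i in (ims[1],ims[3])]); cv2.imwrite("pics/rect2.png",out[:,:,::-1])
# radial edge maximize: mean gradient of (chroma) on circle over center
from scipy.ndimage import gaussian_filter,map_coordinates
for name,im,c,R in(("round top",ims[0],(.4425,-.2697),.06),("round scene",ims[2],(.4425,-.2697),.06),("turn top",ims[1],(.431,.0135),.075),("turn scene",ims[3],(.431,.0135),.075)):
    lab=cv2.cvtColor(im,cv2.COLOR_RGB2LAB).astype(float); lab[:,:,0]*=(.3 if 'round' in name else 1)
    lab=np.stack([gaussian_filter(lab[:,:,i],3) for i in range(3)],2)
    th=np.linspace(0,2*np.pi,180,endpoint=False); best=None
    for dx in np.arange(-8,8.1,.5):
        for dy in np.arange(-8,8.1,.5):
            for r in ([R*1000] if 1 else []):
                f=lambda rr:np.stack([map_coordinates(lab[:,:,i],[180+2*(dx+rr*np.cos(th)),180+2*(dy+rr*np.sin(th))],order=1,mode='nearest') for i in range(3)],1)
                s=np.minimum(np.linalg.norm(f(r+3)-f(r-3),axis=1),30).mean()
                if best is None or s>best[0]: best=(s,dx,dy)
    print(name,best,c[0]+best[1]/1000,c[1]+best[2]/1000)
E
```

```text
round top (np.float64(7.183882627530657), np.float64(-1.5), np.float64(1.5)) 0.441 -0.2682
round scene (np.float64(8.029609169637586), np.float64(0.5), np.float64(3.5)) 0.443 -0.2662
turn top (np.float64(29.6264722489548), np.float64(0.0), np.float64(0.0)) 0.431 0.0135
turn scene (np.float64(23.695984771104214), np.float64(1.5), np.float64(-1.5)) 0.4325 0.012
```

View pics/rect.png

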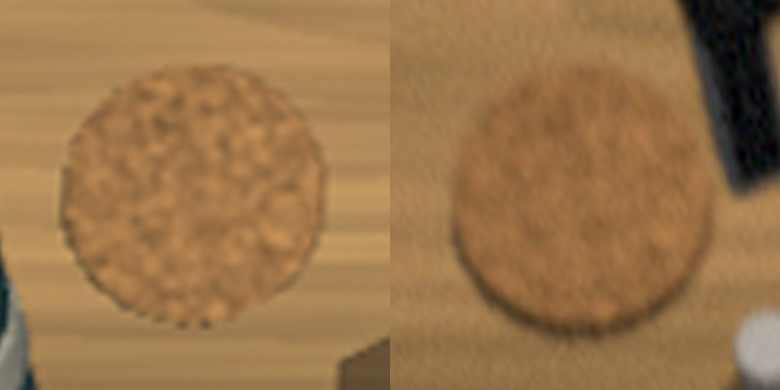

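Call:
{"op": "drive_tool", "data": {"motion": [1, 0, 0, 15, 0, 1, 0, 1, 25, 0, 1, 0, 0, 25, 0, 1, 0, 0, 25, 0, 1, 0, 0, 20, 0, 1, 0, 0, 12, 0, 1, 0, 0, 6, 0, 1, 0, 0, 0, 0, -0.5, 0, 0, 0, 0, -1, 0, 0, 0, 0, -1, 0, 0, 0, 0, -1, 0, 0, 0, 0, -1, 0, 0, 0, 0, -1, 0, 0, 0, 0], "squeeze": 40}}

```text
time_s: 12.65
ee_pos: [0.647, -0.1548, 0.0642]
ee_rot: [3.141, -0.0, 0.411]
ft_force: [-1.9, 0.1, 6.8]
finger_gap: 0.0428
```

Call:
{"op": "drive_tool", "data": {"motion": [-1, 0, 0, -3, 0, -1, 0, 0, -8, 0, -1, 0, 0, -15, 0, -1, 0, 0, -20, 0, -1, 0, 0, -20, 0, -1, 0, 0, -20, 0, -1, 0, 0, -10, 0, -1, 0, 0, -4, 0, -1, 0, 0, 0, 0, -1, 0, 0, 0, 0]}}

```text
time_s: 13.65
ee_pos: [0.6464, -0.1545, 0.1625]
ee_rot: [-3.141, 0.001, 0.411]
ft_force: [0.1, 0.4, -1.6]
finger_gap: 0.0431
```

```bash
python3 plan.py .443 -.2713 .0642 23.5
```

```text
t 13.65 at [ 0.6464 -0.1545  0.1625] rpy [-1.7996e+02  5.0000e-02  2.3540e+01] gap 0.0431 F [ 0.1  0.4 -1.6] j7 0.33
twist 0.0  then dx -233.1 dy 26.0  dz 98.3
```

Call:
{"op": "drive_tool", "data": {"motion": [-1, -9, 1, 0, 0, -1, -20, 2, 0, 0, -1, -25, 3, 0, 0, -1, -25, 3, 0, 0, -1, -25, 3, 0, 0, -1, -25, 3, 0, 0, -1, -25, 3, 0, 0, -1, -25, 3, 0, 0, -1, -25, 3, 0, 0, -1, -20, 2, 0, 0, -1, -9, 0, 0, 0, -1, 0, 0, 0, 0, -1, 0, 0, 0, 0, -1, 0, 0, 0, 0]}}

```text
time_s: 15.05
ee_pos: [0.4443, -0.2707, 0.1632]
ee_rot: [-3.141, -0.0, 0.412]
ft_force: [-0.3, 0.1, -1.3]
finger_gap: 0.0428
```

```bash
python3 - <<'E'
from h import *
from plan import plan
plan(.443,-.2713,.0642,23.5)
for n in ("scene",):
    p,d=grab_frame(n); cv2.imwrite("pics/g3.png",cv2.resize(p[120:270,40:240,::-1],None,fx=3,fy=3))
    W=cloud(n,d).reshape(-1,3)
    q=W[(np.hypot(W[:,0]-.443,W[:,1]+.271)<.04)&(W[:,2]>.09)]
    for lo in np.arange(.09,.2,.015):
        s=q[(q[:,2]>lo)&(q[:,2]<lo+.015)]
        if len(s)>12: print(n,lo.round(3),circ(s).round(4),len(s))
E
```

```text
t 15.05 at [ 0.4443 -0.2707  0.1632] rpy [-1.7999e+02 -3.0000e-02  2.3600e+01] gap 0.0428 F [-0.3  0.1 -1.3] j7 0.67
twist 0.1  then dx -1.5 dy 0.0  dz 99.0
scene 0.105 [ 0.4442 -0.2697  0.0214] 110
scene 0.12 [ 0.4445 -0.2696  0.0214] 130
scene 0.135 [ 0.4458 -0.2695  0.0215] 129
scene 0.15 [ 0.4514 -0.2668  0.0192] 113
scene 0.165 [ 0.4609 -0.2636  0.0173] 140
scene 0.18 [ 0.4579 -0.2634  0.0196] 146
scene 0.195 [ 0.4641 -0.2723  0.0161] 28
```

View pics/g3.png

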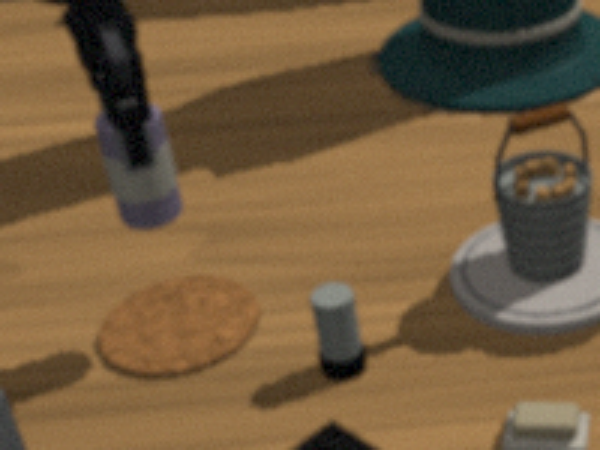

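Call:
{"op": "drive_tool", "data": {"motion": [-1, -2, 0, 10, 0, -1, 0, 0, 20, 0, -1, 0, 0, 20, 0, -1, 0, 0, 20, 0, -1, 0, 0, 14, 0, -1, 0, 0, 7, 0, -1, 0, 0, 3, 0, -1, 0, 0, 2, 0, -1, 0, 0, 0, 0, -1, 0, 0, 1, 0, -1, 0, 0, 0, 0]}}

```text
time_s: 16.2
ee_pos: [0.4418, -0.2723, 0.0666]
ee_rot: [3.141, -0.0, 0.411]
ft_force: [-0.6, -0.3, -0.6]
finger_gap: 0.043
```

Call:
{"op": "drive_tool", "data": {"motion": [-1, 0, 0, 0.5, 0, -1, 0, 0, 0.5, 0, -1, 0, 0, 0, 0]}}

```text
time_s: 16.5
ee_pos: [0.4417, -0.2722, 0.0653]
ee_rot: [-3.142, 0.0, 0.411]
ft_force: [-0.2, -0.3, -1.0]
finger_gap: 0.0426
```

Call:
{"op": "drive_tool", "data": {"motion": [-1, 0, 0, 0.5, 0, -1, 0, 0, 0.5, 0, -1, 0, 0, 0, 0]}}

```text
time_s: 16.8
ee_pos: [0.4417, -0.2722, 0.0642]
ee_rot: [-3.142, 0.0, 0.411]
ft_force: [0.1, 0.5, -1.1]
finger_gap: 0.0428
```

Call:
{"op": "drive_tool", "data": {"motion": [-1, 0, 0, 0.5, 0, -1, 0, 0, 0.5, 0, -1, 0, 0, 0, 0]}}

```text
time_s: 17.1
ee_pos: [0.4419, -0.2726, 0.064]
ee_rot: [3.141, 0.0, 0.411]
ft_force: [-5.3, 1.0, 16.2]
finger_gap: 0.0428
```

Call:
{"op": "drive_tool", "data": {"motion": [-1, 0, 0, -0.5, 0, -1, 0, 0, 0, 0, 0.1, 0, 0, 0, 0, 0.3, 0, 0, 0, 0, 0.6, 0, 0, 0, 0, 1, 0, 0, 0, 0, 1, 0, 0, 0, 0, 1, 0, 0, -10, 0, 1, 0, 0, -25, 0, 1, 0, 0, -35, 0, 1, 0, 0, -40, 0, 1, 0, 0, -40, 0, 1, 0, 0, -20, 0, 1, 0, 0, 0, 0]}}

```text
time_s: 18.5
ee_pos: [0.4428, -0.2726, 0.2373]
ee_rot: [3.137, -0.002, 0.411]
ft_force: [0.1, 0.9, -1.2]
finger_gap: 0.0855
```

```bash
python3 - <<'E'
from h import *
from plan import plan
plan(.448,.289,.045,58)
for n in("scene","top"):
    p,d=grab_frame(n); np.savez(f"{n}3.npz",p=p,d=d)
    W=cloud(n,d).reshape(-1,3)
    q=W[(np.hypot(W[:,0]-.4425,W[:,1]+.270)<.04)&(W[:,2]>.012)]
    for lo in np.arange(.01,.13,.015):
        s=q[(q[:,2]>lo)&(q[:,2]<lo+.015)]
        if len(s)>12: print(n,lo.round(3),circ(s).round(4),len(s))
cv2.imwrite("pics/g4.png",np.hstack([cv2.resize(np.load("scene3.npz")["p"][150:290,40:190,::-1],None,fx=2.6,fy=2.6),cv2.resize(np.load("top3.npz")["p"][100:240,300:450,::-1],None,fx=2.6,fy=2.6)]))
E
```

```text
t 18.5 at [ 0.4428 -0.2726  0.2373] rpy [ 1.7974e+02 -1.3000e-01  2.3540e+01] gap 0.0855 F [ 0.1  0.9 -1.2] j7 0.74
twist -34.5  then dx 479.0 dy -293.2  dz 192.3
scene 0.01 [ 0.4411 -0.2711  0.0217] 91
scene 0.025 [ 0.4407 -0.2714  0.0226] 107
scene 0.04 [ 0.4409 -0.2713  0.0223] 119
scene 0.055 [ 0.4409 -0.2716  0.0221] 122
scene 0.07 [ 0.4413 -0.2714  0.0215] 121
scene 0.085 [ 0.4414 -0.2713  0.0169] 166
scene 0.1 [ 0.4423 -0.2707  0.0116] 71
scene 0.115 [ 0.4428 -0.2704  0.0095] 77
top 0.01 [ 0.4416 -0.271   0.0216] 27
top 0.025 [ 0.4414 -0.2715  0.0222] 28
top 0.04 [ 0.4418 -0.2714  0.0223] 36
top 0.055 [ 0.4414 -0.2712  0.0219] 39
top 0.07 [ 0.4416 -0.2708  0.021 ] 48
top 0.085 [ 0.442  -0.2722  0.0176] 120
top 0.1 [ 0.4409 -0.2694  0.0107] 42
top 0.115 [ 0.4421 -0.2704  0.0089] 73
```

View pics/g4.png

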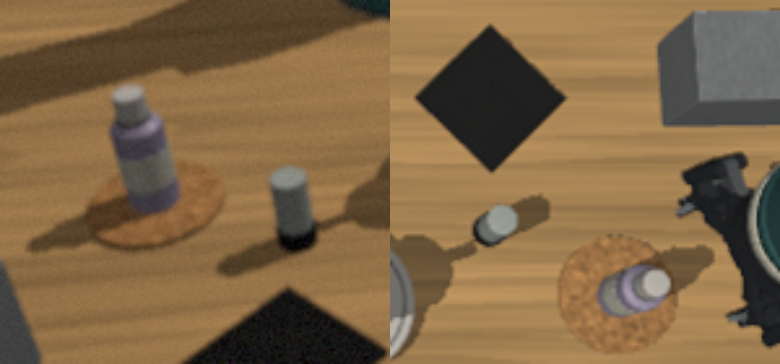

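Call:
{"op": "drive_tool", "data": {"motion": [1, 0, 0, 0, -7, 1, 0, 0, 0, -7, 1, 0, 0, 0, -7, 1, 0, 0, 0, -7, 1, 0, 0, 0, -7.5]}}

```text
time_s: 19.1
ee_pos: [0.4412, -0.2718, 0.2327]
ee_rot: [-3.14, -0.0, 1.036]
ft_force: [0.1, 0.3, 0.1]
finger_gap: 0.0851
```

```bash
python3 - <<'E'
from h import *
from plan import plan
plan(.448,.289,.045,59)
g=np.arange(-.09,.0901,.0005); X,Y=np.meshgrid(.6467+g,-.147+g,indexing='ij')
for n in("scene","top"):
    p=np.load(f"{n}3.npz")["p"]
    uv=proj(n,np.c_[X.ravel(),Y.ravel(),np.full(X.size,.006)]).astype(np.float32)
    im=cv2.remap(p,uv[:,0].reshape(X.shape),uv[:,1].reshape(X.shape),cv2.INTER_LINEAR)
    m=((im.max(2)<(60 if n=="top" else 45))).astype(np.uint8)
    k,l,s,c=cv2.connectedComponentsWithStats(m); i=l[180,180]
    r=cv2.minAreaRect(np.argwhere(l==i).astype(np.float32)); print(n,s[i],r,.6467+(c[i][1]-180)*.0005,-.147+(c[i][0]-180)*.0005, "rect ctr",.6467+(r[0][0]-180)*.0005,-.147+(r[0][1]-180)*.0005)
E
```

```text
t 19.1 at [ 0.4412 -0.2718  0.2327] rpy [-1.7989e+02 -3.0000e-02  5.9340e+01] gap 0.0851 F [0.1 0.3 0.1] j7 1.32
twist 0.3  then dx 484.2 dy -283.0  dz 187.7
scene [   27    37   303   221 40128] ((187.49859619140625, 177.6014404296875), (219.25338745117188, 220.5941619873047), 44.45949172973633) 0.6416399048046253 -0.1479241302830941 rect ctr 0.6504492980957032 -0.14819927978515623
top [   29    26   306   306 47860] ((179.40542602539062, 180.7790985107422), (218.96640014648438, 222.1619110107422), 44.756187438964844) 0.64614838069369 -0.14644985374007521 rect ctr 0.6464027130126954 -0.1466104507446289
```

Call:
{"op": "drive_tool", "data": {"motion": [1, 12, -7, 0, 0, 1, 20, -12, 0, 0, 1, 25, -14.6, 0, 0, 1, 25, -14.6, 0, 0, 1, 25, -14.6, 0, 0, 1, 25, -14.6, 0, 0, 1, 25, -14.6, 0, 0, 1, 25, -14.6, 0, 0, 1, 25, -14.6, 0, 0, 1, 25, -14.6, 0, 0, 1, 25, -14.6, 0, 0, 1, 25, -14.6, 0, 0, 1, 25, -14.6, 0, 0, 1, 25, -14.6, 0, 0, 1, 25, -14.6, 0, 0, 1, 25, -14.6, 0, 0, 1, 25, -14.6, 0, 0, 1, 25, -14.6, 0, 0, 1, 25, -14.6, 0, 0, 1, 18, -11, 0, 0]}}

```text
time_s: 21.1
ee_pos: [0.446, 0.2805, 0.2332]
ee_rot: [-3.14, 0.001, 1.028]
ft_force: [0.5, -0.1, 0.1]
finger_gap: 0.0853
```

Call:
{"op": "drive_tool", "data": {"motion": [1, 9, -5, 0, 0, 1, 0, 0, 10, 0, 1, 0, 0, 30, 0, 1, 0, 0, 30, 0, 1, 0, 0, 10, 0, 1, 0, 0, 0, 0, 1, 0, 0, 0, 0]}}

```text
time_s: 21.8
ee_pos: [0.4482, 0.2885, 0.1546]
ee_rot: [3.141, -0.001, 1.03]
ft_force: [1.3, 0.6, 0.2]
finger_gap: 0.0855
```

```bash
python3 - <<'E'
from h import *
from plan import plan
plan(.448,.289,.045,59)
p,d=grab_frame("scene");cv2.imwrite("pics/g5.png",cv2.resize(p[80:240,230:430,::-1],None,fx=3,fy=3))
E
```

```text
t 21.8 at [0.4482 0.2885 0.1546] rpy [ 1.7999e+02 -3.0000e-02  5.8990e+01] gap 0.0855 F [1.3 0.6 0.2] j7 -0.01
twist -0.0  then dx 0.3 dy -0.4  dz 109.6
```

View pics/g5.png

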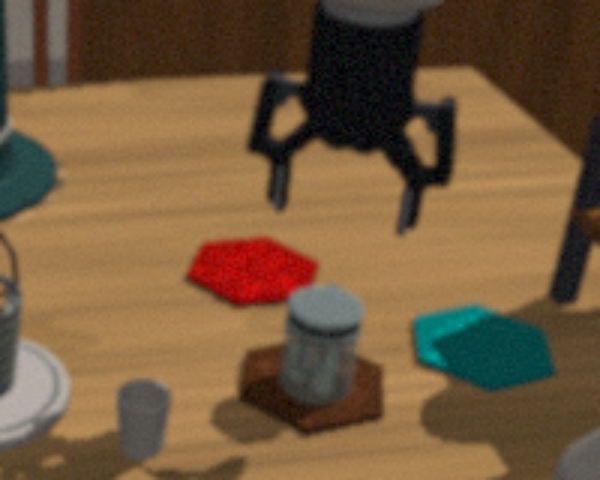

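The canister at (320,345) in the crop stands on the brown wooden six-sided mat, neither red nor turquoise. The jaws straddle its bare glass sides, with the clip facing across.

Call:
{"op": "drive_tool", "data": {"motion": [1, 0, 0, 10, 0, 1, 0, 0, 25, 0, 1, 0, 0, 25, 0, 1, 0, 0, 25, 0, 1, 0, 0, 15, 0, 1, 0, 0, 9, 0, 1, 0, 0, 0, 0, -1, 0, 0, 0, 0, -1, 0, 0, 0, 0, -1, 0, 0, 0, 0, -1, 0, 0, 0, 0, -1, 0, 0, 0, 0, -1, 0, 0, 0, 0], "squeeze": 50}}

```text
time_s: 23.15
ee_pos: [0.4483, 0.2888, 0.0459]
ee_rot: [3.141, -0.001, 1.03]
ft_force: [-2.0, -2.0, 8.4]
finger_gap: 0.059
```

```bash
python3 - <<'E'
from h import *
from plan import plan
plan(.448,.289,.045,59)
p,d=grab_frame("scene");cv2.imwrite("pics/g6.png",cv2.resize(p[120:240,270:420,::-1],None,fx=4,fy=4))
E
```

```text
t 23.15 at [0.4483 0.2888 0.0459] rpy [ 1.7995e+02 -6.0000e-02  5.9020e+01] gap 0.059 F [-2.  -2.   8.4] j7 -0.13
twist 0.0  then dx 0.0 dy -0.4  dz 0.9
```

View pics/g6.png

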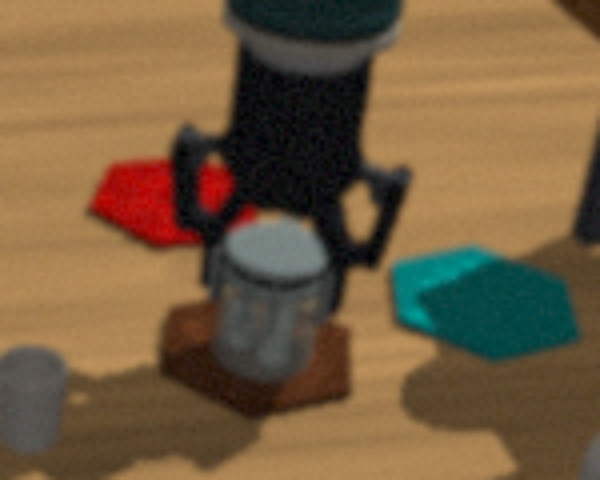

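Call:
{"op": "drive_tool", "data": {"motion": [-1, 0, 0, -3, 0, -1, 0, 0, -8, 0, -1, 0, 0, -15, 0, -1, 0, 0, -20, 0, -1, 0, 0, -20, 0, -1, 0, 0, -20, 0, -1, 0, 0, -12, 0, -1, 0, 0, -5, 0, -1, 0, 0, 0, 0, -1, 0, 0, 0, 0]}}

```text
time_s: 24.2
ee_pos: [0.4477, 0.2883, 0.1473]
ee_rot: [-3.141, 0.001, 1.03]
ft_force: [-0.3, -0.2, -3.0]
finger_gap: 0.0588
```

```bash
python3 plan.py .6468 -.147 .0459 59
```

```text
t 24.2 at [0.4477 0.2883 0.1473] rpy [-1.7997e+02  4.0000e-02  5.9030e+01] gap 0.0588 F [-0.3 -0.2 -3. ] j7 -0.01
twist 0.0  then dx -270.5 dy 394.8  dz 101.4
```

Call:
{"op": "drive_tool", "data": {"motion": [-1, -6, 8, 0, 0, -1, -15, 22, 0, 0, -1, -15, 22, 0, 0, -1, -15, 22, 0, 0, -1, -15, 22, 0, 0, -1, -15, 22, 0, 0, -1, -15, 22, 0, 0, -1, -15, 22, 0, 0, -1, -15, 22, 0, 0, -1, -15, 22, 0, 0, -1, -15, 22, 0, 0, -1, -15, 22, 0, 0, -1, -15, 22, 0, 0, -1, -15, 22, 0, 0, -1, -15, 22, 0, 0, -1, -15, 22, 0, 0, -1, -15, 22, 0, 0, -1, -15, 22, 0, 0, -1, -6, 8, 0, 0, -1, -3, 5, 0, 0]}}

```text
time_s: 26.2
ee_pos: [0.6473, -0.1476, 0.1468]
ee_rot: [-3.14, 0.0, 1.029]
ft_force: [0.4, 0.4, -2.1]
finger_gap: 0.0588
```

Call:
{"op": "drive_tool", "data": {"motion": [-1, 0, 0, 10, 0, -1, 0, 0, 20, 0, -1, 0, 0, 15, 0, -1, 0, 0, 5, 0, -1, 0, 0, 0, 0, -1, 0, 0, 0, 0]}}

```text
time_s: 26.8
ee_pos: [0.6479, -0.1459, 0.0983]
ee_rot: [3.141, -0.0, 1.031]
ft_force: [0.7, 0.0, -1.9]
finger_gap: 0.0592
```

```bash
python3 - <<'E'
from h import *
from plan import plan
plan(.6468,-.147,.0459,59)
for n in("scene","top"):
    p,d=grab_frame(n); np.savez(f"{n}4.npz",p=p,d=d)
    W=cloud(n,d).reshape(-1,3)
    q=W[(np.hypot(W[:,0]-.6468,W[:,1]+.147)<.032)&(W[:,2]>.012)]
    for lo in np.arange(.04,.13,.015):
        s=q[(q[:,2]>lo)&(q[:,2]<lo+.015)]
        if len(s)>12: print(n,lo.round(3),circ(s).round(4),len(s))
cv2.imwrite("pics/g7.png",np.hstack([cv2.resize(np.load("scene4.npz")["p"][160:320,80:230,::-1],None,fx=2.6,fy=2.6),cv2.resize(np.load("top4.npz")["p"][80:240,270:420,::-1],None,fx=2.6,fy=2.6)]))
E
```

```text
t 26.8 at [ 0.6479 -0.1459  0.0983] rpy [ 1.7998e+02 -2.0000e-02  5.9060e+01] gap 0.0592 F [ 0.7  0.  -1.9] j7 0.79
twist 0.1  then dx -1.5 dy -0.4  dz 52.4
scene 0.055 [ 0.6479 -0.1452  0.0293] 93
scene 0.07 [ 0.648  -0.1452  0.0293] 135
scene 0.085 [ 0.6478 -0.145   0.0296] 119
scene 0.1 [ 0.6454 -0.1453  0.032 ] 100
scene 0.115 [ 0.6453 -0.1457  0.0317] 131
top 0.055 [ 0.6492 -0.1454  0.0302] 26
top 0.07 [ 0.6487 -0.1455  0.0299] 48
top 0.085 [ 0.6494 -0.1458  0.0305] 38
top 0.1 [ 0.6495 -0.1464  0.0312] 40
top 0.115 [ 0.649  -0.1463  0.0303] 46
```

View pics/g7.png

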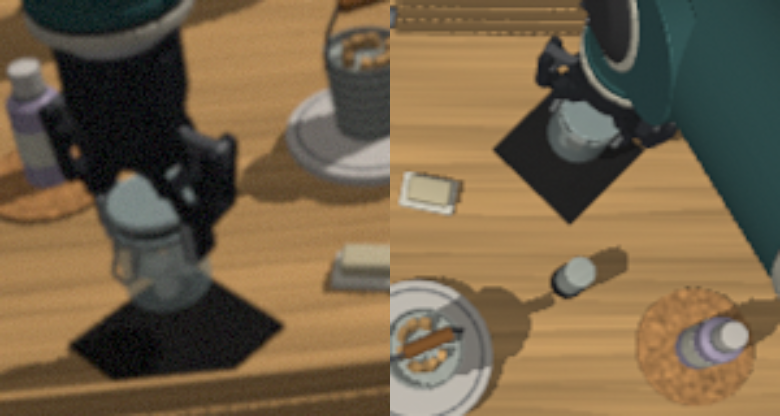

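Call:
{"op": "drive_tool", "data": {"motion": [-1, -2, -1, 10, 0, -1, 0, 0, 15, 0, -1, 0, 0, 12, 0, -1, 0, 0, 6, 0, -1, 0, 0, 3, 0, -1, 0, 0, 2, 0, -1, 0, 0, 1, 0, -1, 0, 0, 0.5, 0, -1, 0, 0, 0.5, 0, -1, 0, 0, 0, 0]}}

```text
time_s: 27.9
ee_pos: [0.6458, -0.1475, 0.0479]
ee_rot: [3.141, -0.0, 1.03]
ft_force: [-0.3, -0.5, -3.0]
finger_gap: 0.0592
```

Call:
{"op": "drive_tool", "data": {"motion": [-1, 0, 0, 0.5, 0, -1, 0, 0, 0.5, 0, -1, 0, 0, 0, 0]}}

```text
time_s: 28.2
ee_pos: [0.6457, -0.1474, 0.0467]
ee_rot: [-3.141, 0.0, 1.03]
ft_force: [0.1, 0.2, -2.7]
finger_gap: 0.0586
```

Call:
{"op": "drive_tool", "data": {"motion": [-1, 0, 0, 0.5, 0, -1, 0, 0, 0, 0, -1, 0, 0, 0.4, 0, -1, 0, 0, 0, 0]}}

```text
time_s: 28.6
ee_pos: [0.6458, -0.1474, 0.0461]
ee_rot: [3.142, 0.0, 1.03]
ft_force: [-2.4, 0.7, 1.9]
finger_gap: 0.059
```

Call:
{"op": "drive_tool", "data": {"motion": [0.4, 0, 0, 0, 0, 0.6, 0, 0, 0, 0, 0.9, 0, 0, 0, 0, 1, 0, 0, 0, 0, 1, 0, 0, 0, 0, 1, 0, 0, -10, 0, 1, 0, 0, -25, 0, 1, 0, 0, -35, 0, 1, 0, 0, -40, 0, 1, 0, 0, -40, 0, 1, 0, 0, -30, 0, 1, 0, 0, -10, 0, 1, 0, 0, 0, 0, 1, 0, 0, 0, 0]}}

```text
time_s: 30.0
ee_pos: [0.6454, -0.1475, 0.2351]
ee_rot: [-3.141, 0.001, 1.03]
ft_force: [0.1, -0.1, -0.2]
finger_gap: 0.0856
```

```bash
python3 - <<'E'
from h import *
from plan import plan
plan(.431,.0135,.1417,23.5)
for n in("scene","top"):
    p,d=grab_frame(n); np.savez(f"{n}5.npz",p=p,d=d)
    W=cloud(n,d).reshape(-1,3)
    for nm,c,z,r in(("can",(.6465,-.147),.012,.04),("bucket",(.431,.0135),.04,.05)):
        q=W[(np.hypot(W[:,0]-c[0],W[:,1]-c[1])<r)&(W[:,2]>z)]
        for lo in np.arange(.025,.09,.02):
            s=q[(q[:,2]>lo)&(q[:,2]<lo+.02)]
            if len(s)>12: print(n,nm,lo.round(3),circ(s).round(4),len(s))
    q=W[(np.hypot(W[:,0]-.431,W[:,1]-.0135)<.06)&(W[:,2]>.145)][:,:2]
    if len(q)>20: print(n,"grip",cv2.minAreaRect((q*1000).astype(np.float32)),q.mean(0), np.degrees(np.arctan2(*np.linalg.eigh(np.cov(q.T))[1][::-1,1])))
cv2.imwrite("pics/s5.png",cv2.resize(np.load("scene5.npz")["p"][:,:,::-1],None,fx=1.5,fy=1.5))
cv2.imwrite("pics/t5.png",cv2.resize(np.load("top5.npz")["p"][:,:,::-1],None,fx=1.5,fy=1.5))
E
```

```text
t 30.0 at [ 0.6454 -0.1475  0.2351] rpy [-1.7995e+02  3.0000e-02  5.9030e+01] gap 0.0856 F [ 0.1 -0.1 -0.2] j7 0.87
twist 35.5  then dx -132.4 dy -233.1  dz 93.4
scene can 0.025 [ 0.6453 -0.1463  0.03  ] 250
scene can 0.045 [ 0.6441 -0.1475  0.0317] 252
scene can 0.065 [ 0.6509 -0.1455  0.0241] 788
scene can 0.085 [ 0.6485 -0.1458  0.0211] 108
scene bucket 0.025 [0.4295 0.0135 0.0314] 51
scene bucket 0.045 [0.4291 0.0134 0.033 ] 177
scene bucket 0.065 [0.429  0.0135 0.0351] 209
scene bucket 0.085 [0.4328 0.0138 0.0332] 518
scene grip ((431.9528503417969, 14.259138107299805), (10.702839851379395, 56.382816314697266), 24.370508193969727) [0.43372251 0.0131107 ] 112.70500564998785
top can 0.025 [ 0.6461 -0.1465  0.0296] 58
top can 0.045 [ 0.6457 -0.1465  0.0295] 42
top can 0.065 [ 0.6433 -0.1446  0.0231] 447
top can 0.085 [ 0.6452 -0.1467  0.0193] 56
top bucket 0.085 [0.4318 0.0144 0.0297] 546
top grip ((429.37054443359375, 16.23674964904785), (13.682624816894531, 55.38352966308594), 23.25015640258789) [0.42917902 0.01588529] 113.80746708889836
```

View pics/s5.png

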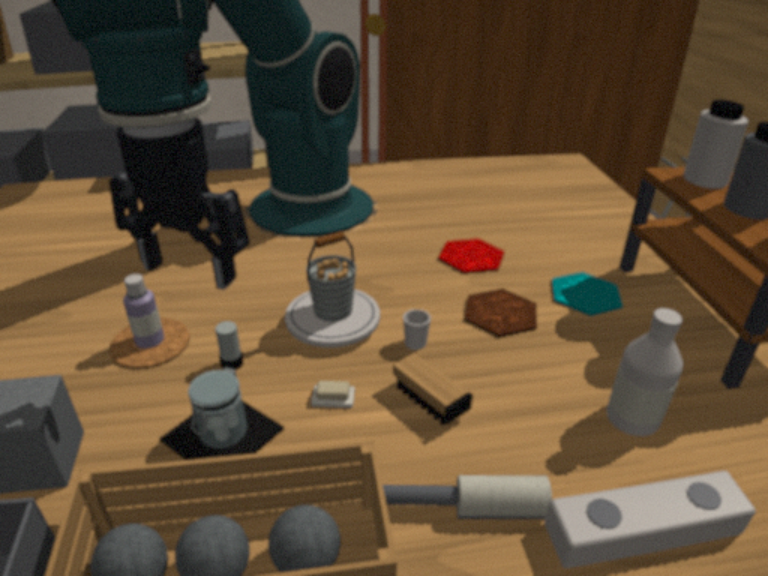

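View pics/t5.png

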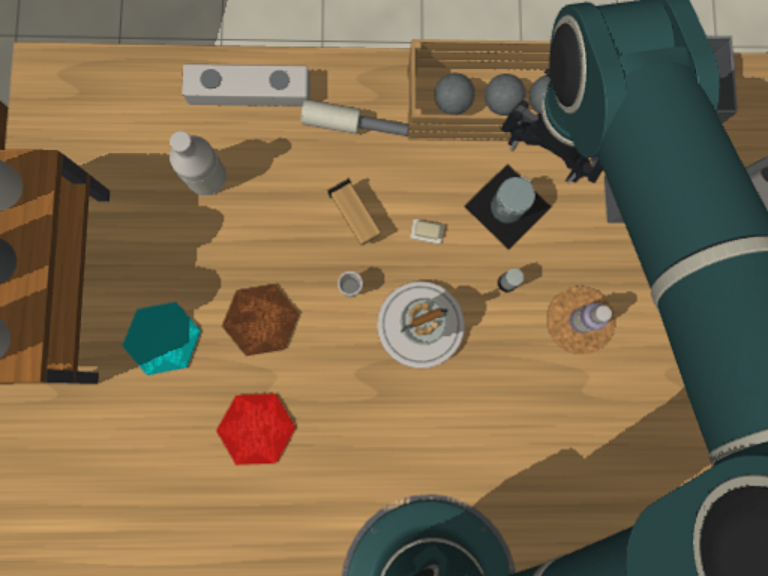

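The canister stands on the square mat at about 1 mm off centre, and the bottle on cork. The brown hex mat at (261,319) is now clear, so I measure it and move to the bucket.

```bash
python3 - <<'E'
from h import *
from scipy.optimize import least_squares
g=np.arange(-.09,.0901,.0005); X,Y=np.meshgrid(.4415+g,.2875+g,indexing='ij'); out=[]
for n in("top","scene"):
    p=np.load(f"{n}5.npz")["p"]
    uv=proj(n,np.c_[X.ravel(),Y.ravel(),np.full(X.size,.006)]).astype(np.float32)
    im=cv2.remap(p,uv[:,0].reshape(X.shape),uv[:,1].reshape(X.shape),cv2.INTER_LINEAR); out.append(im)
    h=cv2.cvtColor(im,cv2.COLOR_RGB2HSV).astype(int); L=cv2.GaussianBlur(im[:,:,1],(0,0),2)
    t=cv2.threshold(L,0,255,cv2.THRESH_OTSU)[0]
    m=(L<t).astype(np.uint8); k,l,s,c=cv2.connectedComponentsWithStats(m); i=l[180,180]
    H=cv2.convexHull(np.argwhere(l==i).astype(np.int32)).reshape(-1,2)
    A=np.c_[.4415+(H[:,0]-180)*.0005,.2875+(H[:,1]-180)*.0005]
    cs=cv2.findContours((l==i).astype(np.uint8),0,1)[0][0].reshape(-1,2)
    B=np.c_[.4415+(cs[:,1]-180)*.0005,.2875+(cs[:,0]-180)*.0005]
    def f(a):
        th=a[2]+np.arange(6)*np.pi/3; N=np.c_[np.cos(th),np.sin(th)]
        return ((B-a[:2])@N.T).max(1)-a[3]
    b=min((least_squares(f,[.4415,.2875,q,.058],loss='soft_l1',f_scale=.001) for q in np.radians([0,20,40])),key=lambda r:r.cost)
    print(n,t,s[i],b.x.round(4),np.degrees(b.x[2])%60,b.cost)
cv2.imwrite("pics/hr.png",np.hstack(out)[:,:,::-1])
E
python3 plan.py .4308 .0141 .1417 23.5
```

```text
top 98.0 [   44    56   270   251 48686] [0.4418 0.2872 1.2182 0.059 ] 9.795239052692523 0.0001940236731256309
scene 87.0 [   42    57   269   267 51189] [0.4463 0.2856 0.1722 0.0608] 9.865564530760716 0.000708545234387448
t 30.1 at [ 0.6453 -0.1474  0.2345] rpy [-1.7989e+02  3.0000e-02  5.9040e+01] gap 0.0854 F [0.3 0.2 0.2] j7 0.87
twist 35.5  then dx -132.3 dy -233.6  dz 92.8
```

View pics/hr.png

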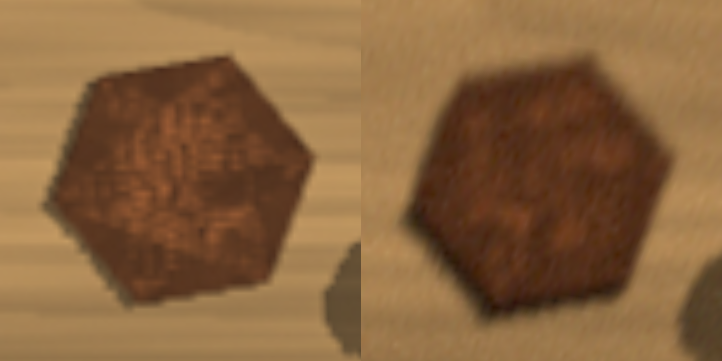

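Call:
{"op": "drive_tool", "data": {"motion": [1, 0, 0, 0, 7, 1, 0, 0, 0, 7, 1, 0, 0, 0, 7, 1, 0, 0, 0, 7, 1, 0, 0, 0, 7.5, 1, -7, -12, 0, 0, 1, -12, -22, 0, 0, 1, -12, -22, 0, 0, 1, -12, -22, 0, 0, 1, -12, -22, 0, 0, 1, -12, -22, 0, 0, 1, -12, -22, 0, 0, 1, -12, -22, 0, 0, 1, -12, -22, 0, 0, 1, -12, -22, 0, 0, 1, -10, -14, 0, 0, 1, -6, -8, 0, 0, 1, 0, 0, 0, 0, 1, 0, 0, 0, 0]}}

```text
time_s: 32.0
ee_pos: [0.4335, 0.0125, 0.2358]
ee_rot: [-3.141, -0.0, 0.41]
ft_force: [-0.1, -1.1, 0.7]
finger_gap: 0.0857
```

```bash
python3 plan.py .4305 .0141 .1417 23.5
```

```text
t 32.0 at [0.4335 0.0125 0.2358] rpy [-179.99   -0.     23.5 ] gap 0.0857 F [-0.1 -1.1  0.7] j7 0.2
twist 0.0  then dx -2.1 dy -2.7  dz 94.1
```

Call:
{"op": "drive_tool", "data": {"motion": [1, -2, -3, 10, 0, 1, 0, 0, 25, 0, 1, 0, 0, 25, 0, 1, 0, 0, 20, 0, 1, 0, 0, 10, 0, 1, 0, 0, 4, 0, 1, 0, 0, 0, 0, -1, 0, 0, 0, 0, -1, 0, 0, 0, 0, -1, 0, 0, 0, 0, -1, 0, 0, 0, 0, -1, 0, 0, 0, 0, -1, 0, 0, 0, 0, -1, 0, 0, 0, 0], "squeeze": 70}}

```text
time_s: 33.4
ee_pos: [0.4302, 0.0149, 0.1422]
ee_rot: [3.141, -0.0, 0.411]
ft_force: [-1.6, -1.4, 6.2]
finger_gap: 0.0117
```

Call:
{"op": "drive_tool", "data": {"motion": [-1, 0, 0, -3, 0, -1, 0, 0, -8, 0, -1, 0, 0, -15, 0, -1, 0, 0, -20, 0, -1, 0, 0, -20, 0, -1, 0, 0, -15, 0, -1, 0, 0, -6, 0, -1, 0, 0, -3, 0, -1, 0, 0, 0, 0, -1, 0, 0, 0, 0]}}

```text
time_s: 34.4
ee_pos: [0.4297, 0.0149, 0.2313]
ee_rot: [-3.141, 0.001, 0.411]
ft_force: [0.0, -0.2, -3.2]
finger_gap: 0.0118
```

```bash
python3 plan.py .4423 .287 .1237 23.5
```

```text
t 34.4 at [0.4297 0.0149 0.2313] rpy [-1.7996e+02  5.0000e-02  2.3540e+01] gap 0.0118 F [ 0.  -0.2 -3.2] j7 0.19
twist 0.0  then dx 120.1 dy -244.5  dz 107.6
```

Call:
{"op": "drive_tool", "data": {"motion": [-1, 5, -10, 0, 0, -1, 9, -18, 0, 0, -1, 12, -24.5, 0, 0, -1, 12, -24.5, 0, 0, -1, 12, -24.5, 0, 0, -1, 12, -24.5, 0, 0, -1, 12, -24.5, 0, 0, -1, 12, -24.5, 0, 0, -1, 12, -24.5, 0, 0, -1, 12, -24.5, 0, 0, -1, 7, -14, 0, 0, -1, 3, -6.5, 0, 0, -1, 0, 0, 15, 0, -1, 0, 0, 20, 0, -1, 0, 0, 15, 0, -1, 0, 0, 5, 0, -1, 0, 0, 0, 0, -1, 0, 0, 0, 0]}}

```text
time_s: 36.2
ee_pos: [0.4426, 0.287, 0.1773]
ee_rot: [-3.141, -0.0, 0.411]
ft_force: [-0.2, 0.1, -4.5]
finger_gap: 0.0113
```

```bash
python3 - <<'E'
from h import *
from plan import plan
plan(.4423,.287,.1237,23.5)
for n in("scene","top"):
    p,d=grab_frame(n); np.savez(f"{n}6.npz",p=p,d=d)
    W=cloud(n,d).reshape(-1,3)
    q=W[(np.hypot(W[:,0]-.4423,W[:,1]-.287)<.045)&(W[:,2]>.03)]
    for lo in np.arange(.05,.14,.015):
        s=q[(q[:,2]>lo)&(q[:,2]<lo+.015)]
        if len(s)>12: print(n,lo.round(3),circ(s).round(4),len(s))
cv2.imwrite("pics/g8.png",np.hstack([cv2.resize(np.load("scene6.npz")["p"][100:250,240:390,::-1],None,fx=2.6,fy=2.6),cv2.resize(np.load("top6.npz")["p"][130:280,110:260,::-1],None,fx=2.6,fy=2.6)]))
E
```

```text
t 36.2 at [0.4426 0.287  0.1773] rpy [-1.7999e+02 -3.0000e-02  2.3520e+01] gap 0.0113 F [-0.2  0.1 -4.5] j7 -0.59
twist 0.0  then dx -0.3 dy -0.1  dz 53.6
scene 0.05 [0.4438 0.2854 0.0279] 37
scene 0.065 [0.4424 0.2858 0.0304] 121
scene 0.08 [0.4437 0.2854 0.0309] 135
scene 0.095 [0.4439 0.2857 0.0326] 142
scene 0.11 [0.4436 0.2859 0.0346] 158
scene 0.125 [0.4471 0.2851 0.0325] 397
scene 0.14 [0.4476 0.286  0.0239] 179
```

View pics/g8.png

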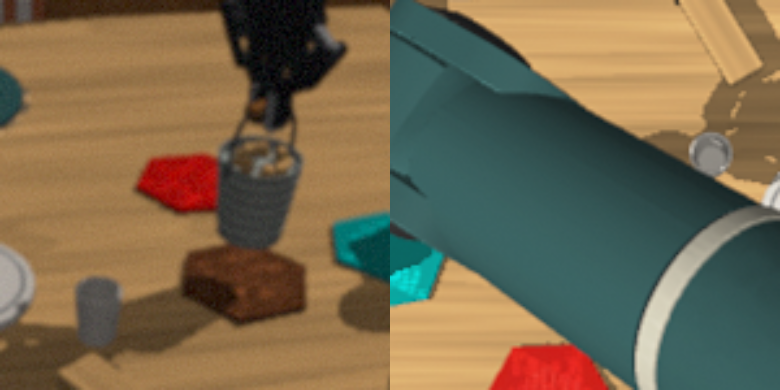

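Call:
{"op": "drive_tool", "data": {"motion": [-1, 0, -0.5, 10, 0, -1, 0, 0, 15, 0, -1, 0, 0, 12, 0, -1, 0, 0, 7, 0, -1, 0, 0, 4, 0, -1, 0, 0, 2, 0, -1, 0, 0, 1, 0, -1, 0, 0, 0.5, 0, -1, 0, 0, 0.5, 0, -1, 0, 0, 0, 0]}}

```text
time_s: 37.3
ee_pos: [0.4423, 0.2875, 0.1251]
ee_rot: [-3.142, -0.0, 0.411]
ft_force: [-1.1, -0.3, -3.8]
finger_gap: 0.0118
```

Call:
{"op": "drive_tool", "data": {"motion": [-1, 0, 0, 0.5, 0, -1, 0, 0, 0, 0, -1, 0, 0, 0.5, 0, -1, 0, 0, 0, 0]}}

```text
time_s: 37.7
ee_pos: [0.4423, 0.2878, 0.1243]
ee_rot: [-3.141, -0.001, 0.411]
ft_force: [-1.1, -2.0, 4.4]
finger_gap: 0.0119
```

Contact (-3.8 to +4.4 N). Releasing.

Call:
{"op": "drive_tool", "data": {"motion": [-0.6, 0, 0, 0, 0, -0.3, 0, 0, 0, 0, 0, 0, 0, 0, 0, 0.5, 0, 0, 0, 0, 1, 0, 0, 0, 0, 1, 0, 0, -10, 0, 1, 0, 0, -25, 0, 1, 0, 0, -30, 0, 1, 0, 0, -30, 0, 1, 0, 0, -10, 0, 1, 0, 0, 0, 0, 1, 0, 0, 0, 0]}}

```text
time_s: 38.9
ee_pos: [0.442, 0.2871, 0.2283]
ee_rot: [3.141, 0.001, 0.411]
ft_force: [-0.1, 0.1, -0.0]
finger_gap: 0.0854
```

```bash
python3 - <<'E'
from h import *
from plan import plan
plan(.627,.128,.024,-59.2)
plan(.627,.128,.024,120.8)
p,d=grab_frame("top"); np.savez("top7.npz",p=p,d=d); cv2.imwrite("pics/t7.png",cv2.resize(p[:,:,::-1],None,fx=1.5,fy=1.5))
E
```

```text
t 38.9 at [0.442  0.2871 0.2283] rpy [1.7999e+02 3.0000e-02 2.3520e+01] gap 0.0854 F [-0.1  0.1 -0. ] j7 -0.53
twist 82.7  then dx 231.4 dy -77.4  dz 204.3
t 38.9 at [0.442  0.2871 0.2283] rpy [1.7999e+02 3.0000e-02 2.3520e+01] gap 0.0854 F [-0.1  0.1 -0. ] j7 -0.53
twist -97.3  then dx -231.4 dy 77.4  dz 204.3
```

View pics/t7.png

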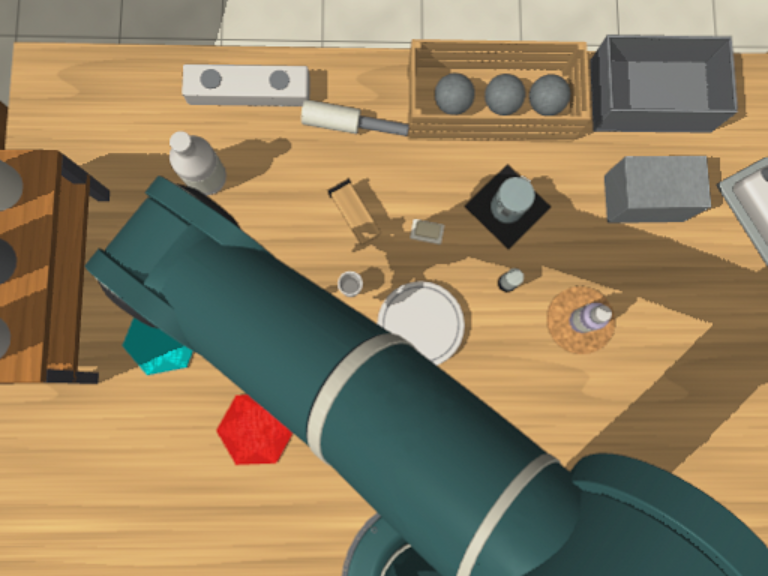

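Call:
{"op": "drive_tool", "data": {"motion": [1, 0, 0, 0, 7, 1, 0, 0, 0, 8.4, 1, 0, 0, 0, 8.4, 1, 0, 0, 0, 8.4, 1, 0, 0, 0, 8.4, 1, 0, 0, 0, 8.4, 1, 0, 0, 0, 8.4, 1, 0, 0, 0, 8.4, 1, 0, 0, 0, 8.4, 1, 0, 0, 0, 8.4, 0.6, 12, -4, 0, 0, 0.6, 24, -8, 0, 0, 0.6, 24, -8, 0, 0, 0.6, 24, -8, 0, 0, 0.6, 24, -8, 0, 0, 0.6, 24, -8, 0, 0, 0.6, 24, -8, 0, 0, 0.6, 24, -8, 0, 0, 0.6, 24, -8, 0, 0, 0.6, 18, -6, 0, 0]}}

```text
time_s: 40.95
ee_pos: [0.621, 0.1327, 0.2277]
ee_rot: [3.14, 0.0, -1.028]
ft_force: [-0.0, -0.1, -0.6]
finger_gap: 0.0683
```

Call:
{"op": "drive_tool", "data": {"motion": [0.6, 9, -3, 15, 0, 0.6, 0, 0, 30, 0, 0.6, 0, 0, 30, 0, 0.6, 0, 0, 25, 0, 0.6, 0, 0, 10, 0, 0.6, 0, 0, 0, 0, 0.6, 0, 0, 0, 0]}}

```text
time_s: 41.65
ee_pos: [0.6273, 0.1293, 0.1196]
ee_rot: [-3.141, -0.0, -1.03]
ft_force: [-1.1, -0.8, 0.7]
finger_gap: 0.0681
```

```bash
python3 - <<'E'
from h import *
from plan import plan
plan(.627,.128,.024,-59.2)
for n in("scene","top"):
    p,d=grab_frame(n); np.savez(f"{n}8.npz",p=p,d=d)
    W=cloud(n,d).reshape(-1,3)
    m=(np.hypot(W[:,0]-.628,W[:,1]-.127)<.08)&(W[:,2]>.037)&(W[:,2]<.06); print(n,cv2.minAreaRect((W[m,:2]*1000).astype(np.float32)),m.sum())
    q=W[(np.hypot(W[:,0]-.4423,W[:,1]-.287)<.045)&(W[:,2]>.015)]
    for lo in np.arange(.015,.07,.015):
        s=q[(q[:,2]>lo)&(q[:,2]<lo+.015)]
        if len(s)>12: print(n,"bucket",lo.round(3),circ(s).round(4),len(s))
cv2.imwrite("pics/g9.png",np.hstack([cv2.resize(np.load("scene8.npz")["p"][150:300,240:390,::-1],None,fx=2.6,fy=2.6),cv2.resize(np.load("top8.npz")["p"][90:240,150:300,::-1],None,fx=2.6,fy=2.6)]))
E
```

```text
t 41.65 at [0.6273 0.1293 0.1196] rpy [-179.95   -0.    -59.01] gap 0.0681 F [-1.1 -0.8  0.7] j7 -1.54
twist 0.2  then dx 0.9 dy 0.9  dz 95.6
scene ((628.064697265625, 126.07682037353516), (112.86073303222656, 45.5113639831543), 31.310958862304688) 869
scene bucket 0.015 [0.4419 0.286  0.0307] 113
scene bucket 0.03 [0.442  0.2856 0.0319] 128
scene bucket 0.045 [0.4423 0.2856 0.0331] 124
scene bucket 0.06 [0.4424 0.2853 0.0345] 135
top ((608.7684326171875, 128.07101440429688), (81.5033950805664, 24.904441833496094), 33.81562423706055) 258
top bucket 0.06 [0.444  0.2894 0.0293] 182
```

View pics/g9.png

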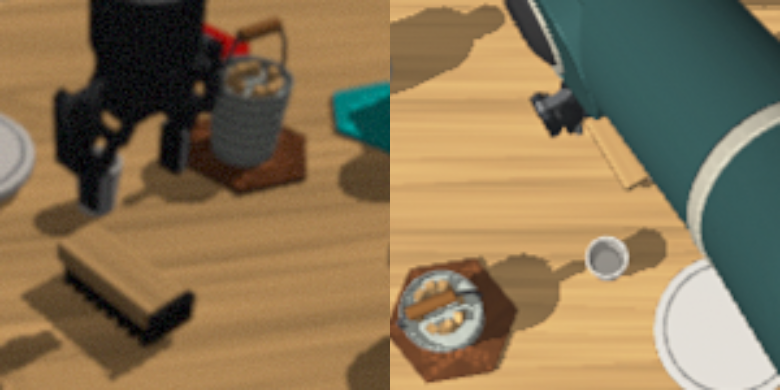

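Call:
{"op": "drive_tool", "data": {"motion": [0.6, 1, 1, 10, 0, 0.6, 0, 0, 25, 0, 0.6, 0, 0, 25, 0, 0.6, 0, 0, 20, 0, 0.6, 0, 0, 10, 0, 0.6, 0, 0, 6, 0, 0.6, 0, 0, 0, 0, -1, 0, 0, 0, 0, -1, 0, 0, 0, 0, -1, 0, 0, 0, 0, -1, 0, 0, 0, 0, -1, 0, 0, 0, 0, -1, 0, 0, 0, 0], "squeeze": 50}}

```text
time_s: 43.05
ee_pos: [0.6273, 0.1276, 0.024]
ee_rot: [-3.14, -0.001, -1.031]
ft_force: [-0.4, -0.8, 6.3]
finger_gap: 0.0388
```

```bash
python3 - <<'E'
from h import *
from plan import plan
plan(.627,.128,.024,-59.2)
p,d=grab_frame("scene"); cv2.imwrite("pics/g10.png",cv2.resize(p[170:300,230:380,::-1],None,fx=4,fy=4))
E
```

```text
t 43.05 at [0.6273 0.1276 0.024 ] rpy [-1.7992e+02 -3.0000e-02 -5.9080e+01] gap 0.0388 F [-0.4 -0.8  6.3] j7 -1.6
twist 0.1  then dx -0.5 dy 0.1  dz -0.0
```

View pics/g10.png

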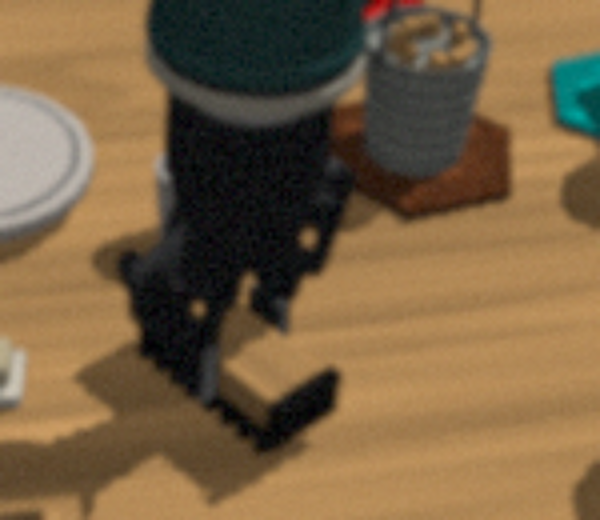

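Call:
{"op": "drive_tool", "data": {"motion": [-1, 0, 0, -3, 0, -1, 0, 0, -8, 0, -1, 0, 0, -15, 0, -1, 0, 0, -22, 0, -1, 0, 0, -22, 0, -1, 0, 0, -20, 0, -1, 0, 0, -10, 0, -1, 0, 0, -4, 0, -1, 0, 0, 0, 0, -1, 0, 0, 0, 0]}}

```text
time_s: 44.1
ee_pos: [0.6263, 0.1274, 0.1261]
ee_rot: [3.14, 0.0, -1.031]
ft_force: [-0.2, -0.2, -2.2]
finger_gap: 0.0391
```

```bash
python3 plan.py .4315 .0132 .048 -59.1
```

```text
t 44.1 at [0.6263 0.1274 0.1261] rpy [ 1.7994e+02  2.0000e-02 -5.9060e+01] gap 0.0391 F [-0.2 -0.2 -2.2] j7 -1.54
twist 0.0  then dx -2.0 dy 225.7  dz 78.1
```

Call:
{"op": "drive_tool", "data": {"motion": [-1, 0, 10, 0, 0, -1, 0, 20, 0, 0, -1, 0, 25, 0, 0, -1, 0, 25, 0, 0, -1, 0, 25, 0, 0, -1, -1, 25, 0, 0, -1, -1, 25, 0, 0, -1, 0, 25, 0, 0, -1, 0, 22, 0, 0, -1, 0, 15, 0, 0, -1, 0, 8.5, 0, 0, -1, 0, 0, 15, 0, -1, 0, 0, 15, 0, -1, 0, 0, 8, 0, -1, 0, 0, 2, 0, -1, 0, 0, 0, 0, -1, 0, 0, 0, 0]}}

```text
time_s: 45.8
ee_pos: [0.4325, 0.0135, 0.0873]
ee_rot: [-3.141, -0.0, -1.031]
ft_force: [-1.3, 0.3, -1.1]
finger_gap: 0.0388
```

```bash
python3 - <<'E'
from h import *
from plan import plan
plan(.4315,.0132,.048,-59.1)
for n in("scene","top"):
    p,d=grab_frame(n); np.savez(f"{n}9.npz",p=p,d=d)
    W=cloud(n,d).reshape(-1,3)
    m=(np.hypot(W[:,0]-.4315,W[:,1]-.0132)<.08)&(W[:,2]>.095)&(W[:,2]<.118); print(n,m.sum())
    if m.sum()>9: print(cv2.minAreaRect((W[m,:2]*1000).astype(np.float32)))
cv2.imwrite("pics/g11.png",np.hstack([cv2.resize(np.load("scene9.npz")["p"][130:280,150:300,::-1],None,fx=2.6,fy=2.6),cv2.resize(np.load("top9.npz")["p"][130:280,200:350,::-1],None,fx=2.6,fy=2.6)]))
E
```

```text
t 45.8 at [0.4325 0.0135 0.0873] rpy [-1.7997e+02 -1.0000e-02 -5.9050e+01] gap 0.0388 F [-1.3  0.3 -1.1] j7 -1.4
twist 0.0  then dx -0.3 dy 1.0  dz 39.3
scene 545
((444.6449890136719, 21.473190307617188), (89.8736343383789, 65.56396484375), 43.547767639160156)
top 0
```

View pics/g11.png

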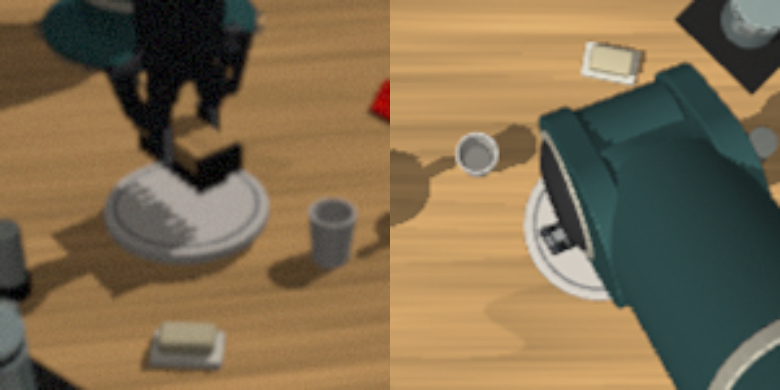

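Call:
{"op": "drive_tool", "data": {"motion": [-1, 0, 1, 10, 0, -1, 0, 0, 12, 0, -1, 0, 0, 8, 0, -1, 0, 0, 4, 0, -1, 0, 0, 2, 0, -1, 0, 0, 1, 0, -1, 0, 0, 0.5, 0, -1, 0, 0, 0, 0]}}

```text
time_s: 46.7
ee_pos: [0.4314, 0.0129, 0.0495]
ee_rot: [-3.141, -0.0, -1.031]
ft_force: [-0.4, -0.5, -1.0]
finger_gap: 0.039
```

Call:
{"op": "drive_tool", "data": {"motion": [-1, 0, 0, 0.5, 0, -1, 0, 0, 0.5, 0, -1, 0, 0, 0, 0]}}

```text
time_s: 47.0
ee_pos: [0.4313, 0.0128, 0.0484]
ee_rot: [-3.142, 0.0, -1.031]
ft_force: [-0.1, 0.4, -0.8]
finger_gap: 0.0395
```

Call:
{"op": "drive_tool", "data": {"motion": [-1, 0, 0, 0.5, 0, -1, 0, 0, 0, 0, -1, 0, 0, 0.4, 0, -1, 0, 0, 0, 0]}}

```text
time_s: 47.4
ee_pos: [0.4314, 0.0128, 0.0479]
ee_rot: [3.141, -0.0, -1.031]
ft_force: [-4.9, -1.0, 13.7]
finger_gap: 0.0394
```

Call:
{"op": "drive_tool", "data": {"motion": [-1, 0, 0, -0.4, 0, -1, 0, 0, 0, 0, 0.1, 0, 0, 0, 0, 0.3, 0, 0, 0, 0, 0.6, 0, 0, 0, 0, 0.6, 0, 0, 0, 0, 0.6, 0, 0, -10, 0, 0.6, 0, 0, -25, 0, 0.6, 0, 0, -35, 0, 0.6, 0, 0, -40, 0, 0.6, 0, 0, -40, 0, 0.6, 0, 0, -30, 0, 0.6, 0, 0, -20, 0, 0.6, 0, 0, 0, 0]}}

```text
time_s: 48.8
ee_pos: [0.4323, 0.013, 0.2509]
ee_rot: [-3.138, -0.003, -1.031]
ft_force: [-0.4, -0.4, 0.3]
finger_gap: 0.0684
```

```bash
python3 plan.py .30 -.45 .3 -59
```

```text
t 48.8 at [0.4323 0.013  0.2509] rpy [-1.798e+02 -1.700e-01 -5.906e+01] gap 0.0684 F [-0.4 -0.4  0.3] j7 -1.18
twist -0.1  then dx 328.8 dy 351.9  dz -49.1
```

Call:
{"op": "drive_tool", "data": {"motion": [0.6, 10, 11, -3, 0, 0.6, 22, 23, -3, 0, 0.6, 22, 23, -3, 0, 0.6, 22, 23, -3, 0, 0.6, 22, 23, -3, 0, 0.6, 22, 23, -3, 0, 0.6, 22, 23, -3, 0, 0.6, 22, 23, -3, 0, 0.6, 22, 23, -3, 0, 0.6, 22, 23, -3, 0, 0.6, 22, 23, -3, 0, 0.6, 22, 23, -3, 0, 0.6, 22, 23, -3, 0, 0.6, 22, 23, -3, 0, 0.6, 22, 23, -3, 0, 0.6, 10, 11, 0, 0, 0.6, 0, 0, 0, 0, 0.6, 0, 0, 0, 0]}}

```text
time_s: 50.6
ee_pos: [0.3052, -0.4444, 0.2924]
ee_rot: [-3.141, 0.001, -1.03]
ft_force: [0.1, 0.5, -0.8]
finger_gap: 0.0682
```

```bash
python3 - <<'E'
from h import *
for n in("scene","top"):
    p,d=grab_frame(n); np.savez(f"{n}F.npz",p=p,d=d); cv2.imwrite(f"pics/{n}F.png",cv2.resize(p[:,:,::-1],None,fx=1.5,fy=1.5))
    W=cloud(n,d).reshape(-1,3)
    m=(np.hypot(W[:,0]-.4315,W[:,1]-.0132)<.07)&(W[:,2]>.06)&(W[:,2]<.08); print(n,"brush",cv2.minAreaRect((W[m,:2]*1000).astype(np.float32)),m.sum(), W[m,2].max())
    for nm,c,zs in(("bottle",(.4425,-.270),(.02,.04,.06)),("can",(.6467,-.147),(.02,.04)),("bucket",(.4423,.287),(.02,.04)),("tube",(.509,-.142),(.02,.04)),("beaker",(.499,.133),(.03,))):
        q=W[np.hypot(W[:,0]-c[0],W[:,1]-c[1])<.045]
        for lo in zs:
            s=q[(q[:,2]>lo)&(q[:,2]<lo+.02)]
            if len(s)>12: print(n,nm,lo,circ(s).round(4),len(s))
E
```

```text
scene brush ((432.110595703125, 13.752418518066406), (113.44448852539062, 46.23848342895508), 29.894548416137695) 553 0.06938167829240946
scene bottle 0.02 [ 0.4409 -0.2713  0.0221] 151
scene bottle 0.04 [ 0.4409 -0.2714  0.0224] 154
scene bottle 0.06 [ 0.4411 -0.2713  0.0217] 164
scene can 0.02 [ 0.6456 -0.1463  0.0298] 247
scene can 0.04 [ 0.6431 -0.1484  0.0327] 273
scene bucket 0.02 [0.4421 0.2855 0.0311] 159
scene bucket 0.04 [0.4424 0.2854 0.0328] 179
scene tube 0.02 [ 0.5097 -0.1427  0.0134] 100
scene tube 0.04 [ 0.5097 -0.1429  0.0133] 105
scene beaker 0.03 [0.5    0.1331 0.0184] 227
top brush ((431.11077880859375, 13.781455993652344), (111.76099395751953, 42.83778381347656), 30.71754264831543) 724 0.07175244574012912
top bottle 0.02 [ 0.4415 -0.2712  0.0219] 35
top bottle 0.04 [ 0.4415 -0.2714  0.0222] 47
top bottle 0.06 [ 0.4415 -0.2711  0.0218] 55
top can 0.02 [ 0.6462 -0.1464  0.0296] 59
top can 0.04 [ 0.6464 -0.1467  0.0298] 42
top tube 0.02 [ 0.5094 -0.1422  0.0163] 24
top tube 0.04 [ 0.5089 -0.1407  0.0152] 24
top beaker 0.03 [0.4979 0.135  0.0185] 74
```

View pics/topF.png

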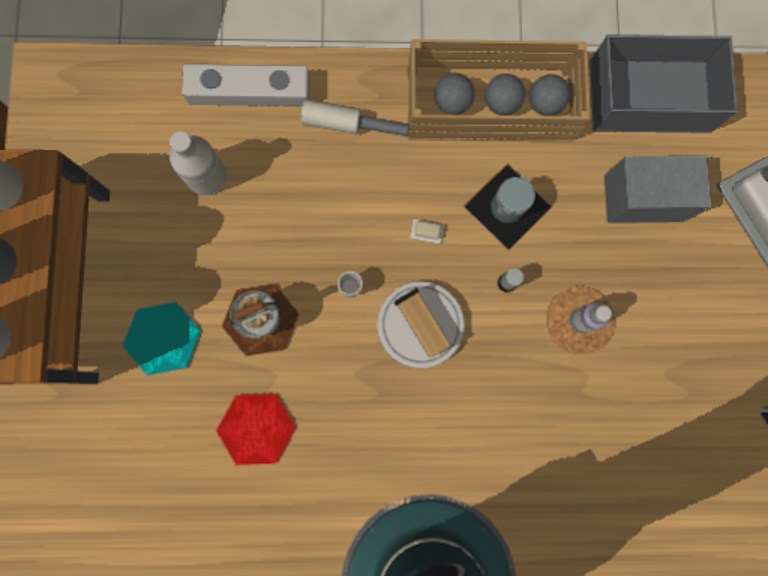

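View pics/sceneF.png

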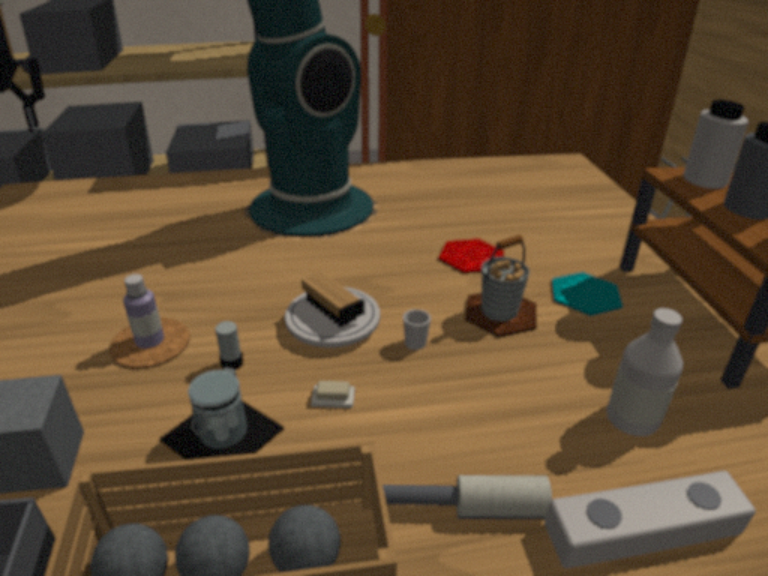

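All five placings look right: bottle on cork at (595,318) in the top view, canister on the square mat (513,198), bucket on the brown hex mat (258,315), brush bristles down on the turntable (425,323). The beaker and tube are unmoved.

```bash
python3 -c "
from cell import sign_off
print(sign_off())"
```

```text
the job is handed in; nothing more can be done
None
```

The job is handed in at about 51 s of the 131 s allowed, with everything on its right mat and upright. I parked the bucket on the turntable first. Then the bottle went to the cork mat, the canister to the square mat, the bucket to the brown six-sided mat, and last the brush to the turntable, bristles down.

Final camera checks, as distance from the measured centres:

| Thing | Off centre |
|---|---|
| Bottle on the cork mat | about 1.5 mm |
| Canister on the square mat | about 1 mm |
| Bucket on the six-sided mat | about 1.5 mm |
| Brush on the turntable | about 1 mm |

- **Bystanders:** the beaker and tube read within about 1 mm of where they started in both cameras.
- **Contact forces:** the last readings at set-down were between 2 and 16 N, highest for the bottle.
- **Disagreements:** the two cameras differed by 1–2 mm on most centres. For the six-sided mat they differed by about 4 mm in x, because the scene view includes the mat's side; I trusted the top view more there. One scene-camera fit of the canister, at the clip's height, was 3–4 mm off; I ignored it because the clip distorts the fit.

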